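# Carry a freshly glued stand to the curing rack on a flat lifter

### The arm

A 6-joint arm with a two-finger parallel gripper is mounted at the origin on the work surface. World frame = base frame: x ahead of the robot, y to its left, z up, the work surface at z = 0. Lengths are in m, angles in rad, forces in N, time in s.
With the tool pointing down it reaches from about 0.35 to 0.975 m from the base axis. Payload 4.9 kg.
Tool frame: the origin (TCP) lies midway between the tips of the shut fingers; the grasp point (between the pads) lies 19 mm behind it (manip.grip_point_offset is the distance from the TCP to the grasp point, in m); z points along the fingers, y is the direction in which the jaws open and shut (so a half turn about z gives the same grasp; the last joint's range is limited). The gripper opens to 85 mm and grips with 20 to 120 N. Pads are 22 mm wide; open, the fingers measure 114 mm over their backs; the gripper's body (76 mm by 85 mm) begins 54 mm behind the grasp point. The pads swing forward as they close: fully open they stand 13 mm farther back than shut.
Start: joints at [-1.233, 0.053, 1.613, -0, 1.476, -0.119], TCP at [0.276, -0.561, 0.194] pointing down, gripper open.
Joint ranges: [-3.01, 3.01], [-1.01, 2.22], [0.06, 2.58], [-1.02, 4.17], [0.09, 2.62], [-3.14, 3.14]. Speed limits (rad/s): [2.57, 2.57, 3.14, 3.14, 3.14, 3.14].

### API

Orientations are given as a unit quaternion [w, x, y, z].
In Python, from plant import manip gives the robot as it stands. The module is installed in compiled form; this text tells all that it offers.
- The arm moves only by the tool send_rows, never from a script. Its argument "steps" is a list of rows, each a list of 6 numbers: the shift along the tool's x, y, z in m, then the turn, a rotation vector about the tool's x, y, z in degrees. In form: [[dx, dy, dz, wx, wy, wz], ...]. A call has 1 to 8 rows; each row shifts and turns the commanded pose from where the row before left it, along the tool's axes as they then stand; what a row does not reach is not made up. A row lasts 1/8 s, in which the tool goes at most 62.5 mm and 10.7 degrees, less where a joint would pass 70% of its speed; a pose out of reach is approached as far as the arm can. A call is refused whole if a number of a shift passes 0.0625 or a number of a turn 10.7, either way. A call with a gripper value outside its range is refused whole. "grip" is the opening, from 0 (shut) to 1 (fully open), set as the call begins (left out, the last holds). The fingers move at their own pace and stop on an object; the grip force is fixed at half the most. Time passes only in rows, so rows that do not move let the fingers close. It gives the time, the measured TCP pose, the force and the opening at its end, in the units of the state.
- manip.state(): the state, without advancing time (a new reading comes with each control period).
- manip.grab_frame(name): name is "scene" or "top"; returns the picture (480x640x3 uint8, blue, green, red); there is no depth.
- manip.get_calibration(name): a dict with "K" (3x3 intrinsics, pixels), "distortion" ([k1, k2, p1, p2, k3] as OpenCV has them; the pictures are not rectified), "R" (3x3) and "t" (3): a world point X has camera coordinates R X + t. Camera axes: x right, y down, z forward; pixel columns grow to the right and rows downward; lengths in m; the calibration is good to about 2 mm. A picture is of the moment at which its call begins. get_calibration takes no time and is no camera call.
- manip.job_done(): hands the job in, once; it reports no verdict.
The state is a dict: "time": time; "joint_pos": joint angles; "joint_vel": joint speeds; "joint_efforts": joint torques, N m; "tool_pos": TCP position; "tool_rot": TCP orientation; "contact_force": force on the tool from outside, world axes, zero at the start; "ft_torque": the same for the moment, N m; "gripper_width": opening from 0.0 (shut) to 1.0 (fully open).
Only numpy, scipy, OpenCV 4.12 (cv2) and the standard library are available. Lean on these libraries where they do the work, as an engineer would, in place of code of your own. Each camera call takes 0.05 s, during which the arm holds its last target.

### The job

The turned wooden stand on the bench-dog board has just been glued, so the gripper and arm must not touch it: pick up the flat steel lifter by its handle, dip the blade over the board's edge strip and slide it under the stand's foot, gently and without bearing down hard: the foot slides back until it meets the two dogs and then climbs the blade, and must be home against the blade's heel before you lift it. Carry the stand upright and unhurried to the curing rack, lower the blade between the rack's two bearers so that the stand is set down gently and upright on both of them, near the rack's middle, then draw the lifter out and lay it down flat on the bare bench top, without ever tipping the stand or pushing the other things on the bench about.

Things in the scene. Friction and masses are not known exactly. Their poses are not given: they have to be found in the camera images.
- stand: Loose pale turned wood, one piece 150 mm tall, about 0.16 kg, top-heavy: flat round foot 110 mm wide, 12 mm thick, thin stem, mushroom head 50 mm wide. The foot's lower edge is bevelled from 92 mm wide at the underside to 110 mm at 3 mm up. Origin: centre of the underside, z up the stem; yaw means nothing. Starts on the dog board, at board x -35 to -20 mm, up to 8 mm off its centre line.
- lifter_grip (a point): Centre of the lifter's handle: a dark wooden bar 90 mm long (x), 18 mm wide (y), 28 mm tall, 59 mm (centre) above the blade's underside; open below it but for two 12 mm posts, 32 mm before and behind the centre. Axes are the lifter's: x forward to the blade's tip, y to its left, z up.
- lifter_tip (a point): Middle of the blade's front edge, on its underside: 165 mm ahead of lifter_grip and 59 mm below it. Axes as lifter_grip.
- lifter: Loose flat steel lifter, 0.16 kg, lying on the bench top (z 0): straight blade 225 x 46 mm, 2 mm thick, handle above its rear half. Origin: underside of the blade, straight below the handle's centre; blade from x -60 to +165 mm. A heel 12 mm high crosses the blade, its front face at x +85 mm: with the foot's rim against it the stand's centre is at x +140 mm. Axes as lifter_grip.
- dogboard: Fixed plywood board 250 x 140 mm, top 12-18 mm above the bench. Origin: on its top face; x runs along its centre line from the open edge (nearer the robot) to the dogs, z up. Spans x -155 to +95 mm; a strip 6 mm high runs across the open edge (x -155 to -140 mm). Two fixed steel dogs, 19 mm pins 24 mm tall at y +42 and -42 mm (blade fits between), stand 8-65 mm beyond the foot: feel for them.
- rack: Fixed curing rack on the bench: grey base board 150 (x) x 130 (y) x 6 mm with two straight aluminium bearers along x, 140 mm long, 20 mm wide, centres at y +42 and -42 mm (64 mm free between), tops 36 mm above the origin. Origin: centre of the base board's underside; z up, x away from the robot's side, from which the blade comes in.

How it is judged:
On the way, in this order (a step that is already met when the one before it is completed fails the run):
1. the stand has been lifted clear of the dog board on the lifter's blade, its foot home against the heel (centre within 9 mm of there) (contact force between stand and lifter above 0.3 N and contact force between stand and dogboard below 0.05 N and z of stand in the frame of dogboard above 0.008 m and x of stand in the frame of lifter below 0.149 m and angle between stand's own z axis and vertical below 0.3 rad), for 0.3 s.
2. the stand stands on the rack's two bearers, free of the blade (x of stand in the frame of rack between -0.025 and 0.025 m and y of stand in the frame of rack between -0.02 and 0.02 m and z of stand in the frame of rack between 0.032 and 0.04 m and angle between stand's own z axis and vertical below 0.06 rad and contact force between stand and lifter below 0.05 N and contact force between stand and rack above 0.3 N), for 0.2 s.
At the end, for the whole second after the job is handed in: The stand is at rest upright (within 0.06 rad) on both bearers of the rack, its centre within 25 mm along and 20 mm across of the rack's middle, the lifter no longer touching it; the lifter lies flat (within 0.05 rad) and still on the bare bench top, on neither board nor rack (all of step 2 and linear speed of each of stand, lifter below 0.01 m/s and height (world z) of lifter below 0.005 m and angle between lifter's own z axis and vertical below 0.05 rad).
It fails at once if the blade is pressed on the dog board, or the stand shoved with it, with over 25 N (contact force between lifter and dogboard above 25 N or contact force between stand and lifter above 25 N).
It fails at once if the gripper or arm touches the freshly glued stand (contact force between any of the fingers, the arm and stand above 0.2 N).
It fails at once if the stand is tipped by more than 0.35 rad (20 degrees) (angle between stand's own z axis and vertical above 0.35 rad).
It fails at once if the stand is rushed or dropped (faster than 0.6 m/s) (linear speed of stand above 0.6 m/s).
It fails at once if a bystander (the yellow oil bottle, the white tub, the wood offcut, the cap screw, the steel block, the screwdriver and the brush) is pushed more than 30 mm (distance of any of oiler, tub, offcut, capscrew, clampblock, driver, brush from where it was at the start of the episode above 0.03 m).
It also fails if it takes over 69 s, if anything falls off the work surface, if the arm or the gripper's body presses on something with over 40 N, if the wrist force passes 120 N, or if a joint passes its speed limit or range.

## Working session

There is one attempt and no reset: what is moved stays moved. The work goes in short steps, Python scripts to look and compute and a tool call to move; the robot and the scene stay as the last step left them, time stands still between calls to the robot, and variables do not carry over. Pictures are saved under pics/ and viewed, and the job is handed in when it is done.

Besides the shell and the picture viewer there is one more tool, called after "Request:" in YAML: its name, and indented under it one key for each argument. send_rows: Moves the arm, as the interface text tells. Its arguments: {"type":"object","properties":{"steps":{"type":"array"},"grip":{"type":"number"}},"required":["steps"]}

```bash
mkdir -p pics; python3 - <<'E'
from plant import manip
import cv2
for n in("scene","top"):
    im=manip.grab_frame(n); cv2.imwrite(f"pics/{n}0.png",im)
    c=manip.get_calibration(n); print(n,{k:v.tolist() if hasattr(v,'tolist') else v for k,v in c.items()})
print(manip.state()); print(manip.grip_point_offset)
E
```

```text
scene {'K': [[522.9222665736404, 0.0, 322.6549024086201], [0.0, 522.9222665736404, 236.4974253355347], [0.0, 0.0, 1.0]], 'distortion': [-0.07506159449703131, 0.0, 0.0, 0.0, 0.0], 'R': [[0.27401176928507887, 0.9615128086100343, 0.020264974021805486], [0.6935660462297907, -0.18296711299749488, -0.6967705325848228], [-0.6662459679506034, 0.20497842432852706, -0.7170077794203893]], 't': [-0.14740936000320753, -0.3302275292646658, 1.2878557138428195]}
top {'K': [[463.05411724414625, 0.0, 322.34831315142736], [0.0, 463.05411724414625, 238.95507431878767], [0.0, 0.0, 1.0]], 'distortion': [-0.07398007553288358, 0.0, 0.0, 0.0, 0.0], 'R': [[0.12349303213357413, -0.9923261376035616, -0.006189316864859131], [-0.9683134860746084, -0.11913570893148259, -0.21948957957823872], [0.2170678780946066, 0.033098632693672185, -0.9755952115571882]], 't': [-0.07105406077474447, 0.5548320778344251, 0.6506960133037762]}
{'time': 0.1, 'joint_pos': array([-1.23298456e+00,  5.32935710e-02,  1.61418264e+00, -1.77781660e-05,
        1.47599501e+00, -1.18994786e-01]), 'joint_vel': array([ 3.34631459e-05, -1.10931400e-04, -3.08610833e-03, -1.71663685e-04,
        1.63433328e-03,  1.17542040e-03]), 'joint_efforts': array([-9.43348714e-04, -3.94901955e+01, -3.71362531e+01, -2.04887519e-04,
        3.93845068e-03, -2.52885252e-05]), 'tool_pos': array([ 0.27546092, -0.56030478,  0.19246883]), 'tool_rot': array([-9.32701409e-04,  9.74028549e-01,  2.26423286e-01, -1.11356179e-04]), 'contact_force': array([ 0.14452204, -0.3920328 , -0.47179643]), 'ft_torque': array([-0.01814559,  0.01484334,  0.07126189]), 'gripper_width': 0.9965251345159963}
0.0187
```

View pics/scene0.png

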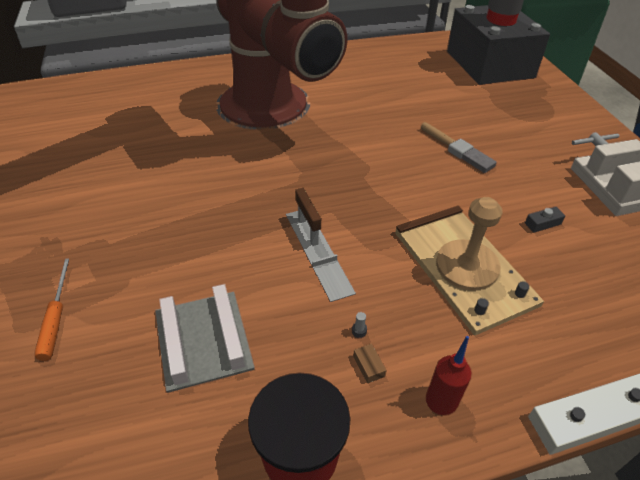

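View pics/top0.png

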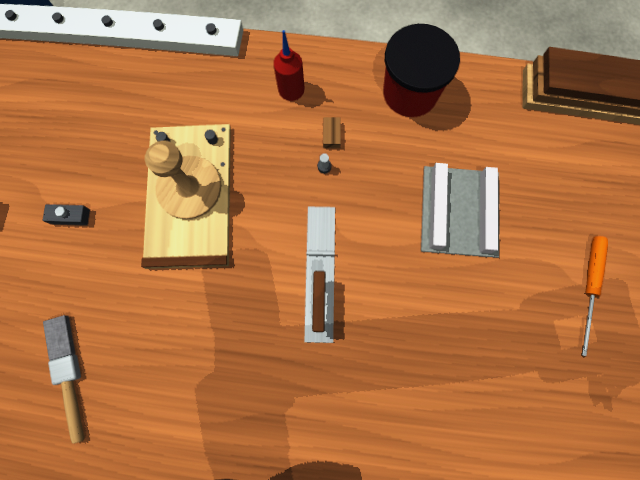

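```bash
cat > h.py <<'E'
import numpy as np,cv2
from plant import manip
C={n:manip.get_calibration(n) for n in("scene","top")}
def ray(n,uv):
    c=C[n];K=np.array(c["K"]);d=np.array(c["distortion"]);R=np.array(c["R"]);t=np.array(c["t"])
    p=cv2.undistortPoints(np.array(uv,float).reshape(-1,1,2),K,d).reshape(-1,2)
    D=np.c_[p,np.ones(len(p))]@R
    return -R.T@t,D
def plane(n,uv,z):
    o,D=ray(n,uv); return o+D*((z-o[2])/D[:,2])[:,None]
def proj(n,X):
    c=C[n];R=np.array(c["R"]);r,_=cv2.Rodrigues(R)
    return cv2.projectPoints(np.array(X,float).reshape(-1,1,3),r,np.array(c["t"]),np.array(c["K"]),np.array(c["distortion"]))[0].reshape(-1,2)
def tri(uv1,uv2):
    (o1,D1),(o2,D2)=ray("scene",uv1),ray("top",uv2);out=[]
    for a,b in zip(D1,D2):
        s=np.linalg.lstsq(np.c_[a,-b],o2-o1,rcond=None)[0]
        p,q=o1+s[0]*a,o2+s[1]*b; out.append(np.r_[(p+q)/2,np.linalg.norm(p-q)])
    return np.array(out)
E
python3 - <<'E'
import cv2
def crop(f,x0,y0,x1,y1,s,o):
    im=cv2.imread(f"pics/{f}.png")[y0:y1,x0:x1]; im=cv2.resize(im,None,fx=s,fy=s,interpolation=cv2.INTER_CUBIC)
    for v in range(x0//20*20+20,x1,20): cv2.line(im,((v-x0)*s,0),((v-x0)*s,6),(0,0,255),1);cv2.putText(im,str(v),((v-x0)*s-10,18),0,.4,(255,255,255),1)
    for v in range(y0//20*20+20,y1,20): cv2.line(im,(0,(v-y0)*s),(6,(v-y0)*s),(0,0,255),1);cv2.putText(im,str(v),(8,(v-y0)*s+4),0,.4,(255,255,255),1)
    cv2.imwrite(f"pics/{o}.png",im)
crop("top0",130,110,250,280,3,"c1")
crop("top0",290,195,350,350,3,"c2")
crop("top0",410,150,510,265,5,"c3")
crop("scene0",385,190,555,335,4,"c4")
E
```

```text
(no output)
```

View pics/c1.png

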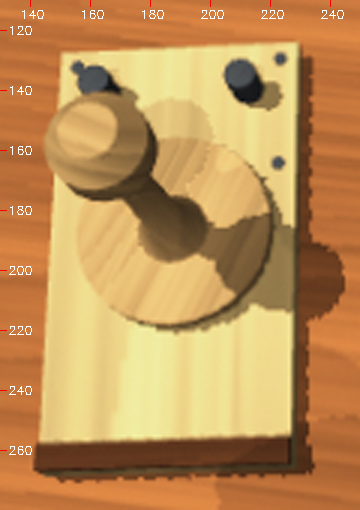

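View pics/c2.png

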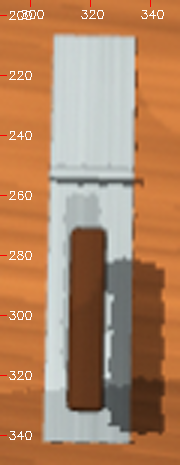

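View pics/c3.png

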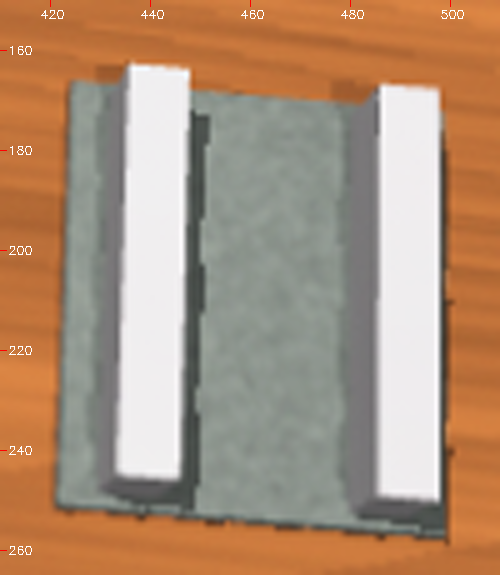

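View pics/c4.png

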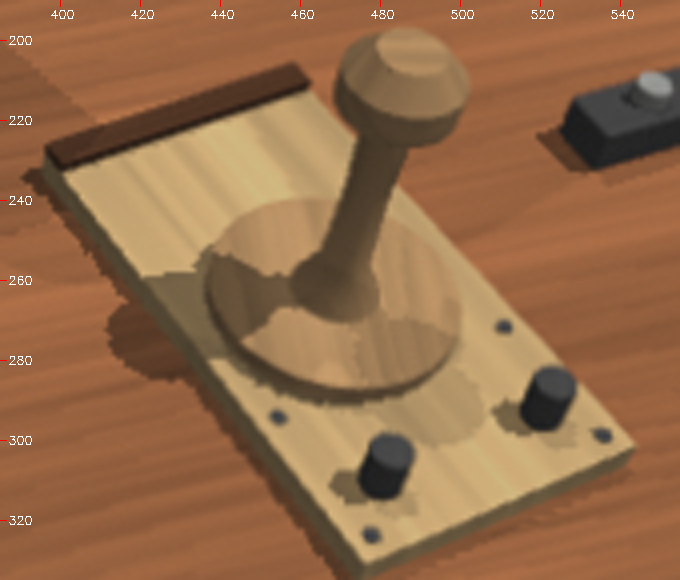

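```bash
python3 - <<'E'
from h import *
np.set_printoptions(precision=4,suppress=True)
def f(p,x0,y0,s): return (np.array(p,float)+.5)/s-.5+[x0,y0]
T=f([[60,52],[299,44],[94,72],[242,66]],130,110,3)
S=f([[635,447],[363,565],[554,380],[392,449]],385,190,4)
print("far corners L R, dog tops L R",tri(S,T))
# strip far edge on board face (dark->yellow) and strip outer top
print("strip outer top scene R,L @.021",plane("scene",f([[297,62],[45,147]],385,190,4),.021))
# lifter
L=f([[54,36],[136,36],[44,441],[131,441]],290,195,3)
print("blade",plane("top",L,.002))
hd=f([[70,228],[105,228],[66,409],[103,409]],290,195,3); print("handle",plane("top",hd,.073))
R=f([[129,64],[189,69],[380,85],[439,89],[115,474],[181,480],[378,496],[439,500]],410,150,5)
print("rack",plane("top",R,.036))
for z in(.024,.027,.030):
  F=f([[77,247],[272,225],[175,327],[176,137]],130,110,3); print(z,plane("top",F,z))
E
```

```text
far corners L R, dog tops L R [[0.733  0.3259 0.0159 0.0016]
 [0.7542 0.1868 0.0153 0.0006]
 [0.7103 0.2903 0.0445 0.0011]
 [0.7237 0.2081 0.044  0.0003]]
strip outer top scene R,L @.021 [[0.4858 0.2891 0.021 ]
 [0.5094 0.1483 0.021 ]]
blade [[ 0.6253  0.0313  0.002 ]
 [ 0.6309 -0.0147  0.002 ]
 [ 0.4023  0.0074  0.002 ]
 [ 0.408  -0.0385  0.002 ]]
handle [[ 0.507   0.0051  0.073 ]
 [ 0.5092 -0.0122  0.073 ]
 [ 0.419  -0.0043  0.073 ]
 [ 0.4212 -0.0221  0.073 ]]
rack [[ 0.7176 -0.1721  0.036 ]
 [ 0.7184 -0.1922  0.036 ]
 [ 0.721  -0.2565  0.036 ]
 [ 0.7222 -0.2764  0.036 ]
 [ 0.5776 -0.1771  0.036 ]
 [ 0.5783 -0.1983  0.036 ]
 [ 0.5808 -0.2618  0.036 ]
 [ 0.5819 -0.2816  0.036 ]]
0.024 [[0.6137 0.2875 0.024 ]
 [0.6393 0.18   0.024 ]
 [0.5747 0.2232 0.024 ]
 [0.685  0.2442 0.024 ]]
0.027 [[0.6128 0.2862 0.027 ]
 [0.6383 0.1792 0.027 ]
 [0.574  0.2222 0.027 ]
 [0.6839 0.2431 0.027 ]]
0.03 [[0.612  0.2849 0.03  ]
 [0.6374 0.1783 0.03  ]
 [0.5733 0.2212 0.03  ]
 [0.6827 0.242  0.03  ]]
```

Request:
send_rows:
  steps:
    - [0,0,0,0,0,10]
    - [0,0,0,0,0,10.1]
    - [0.0205,-0.044,0,0,0,0]
    - [0.0205,-0.044,0,0,0,0]
    - [0.0205,-0.044,0,0,0,0]
    - [0.0205,-0.044,0,0,0,0]
    - [0.0205,-0.044,0,0,0,0]
    - [0.0205,-0.044,0,0,0,0]
  grip: 1

```text
time: 1.1
tool_pos: [0.3701, -0.2837, 0.1931]
tool_rot: [-0.0, 0.999, 0.053, -0.0]
contact_force: [0.7, 0.4, -0.7]
gripper_width: 1.001
```

Request:
send_rows:
  steps:
    - [0.0205,-0.044,0,0,0,0]
    - [0.0205,-0.044,0,0,0,0]
    - [0.0205,-0.044,0,0,0,0]
    - [0.0205,-0.044,0,0,0,0]
    - [0.0205,-0.044,0,0,0,0]
    - [0.0205,-0.044,0,0,0,0]
    - [0,0,0.03,0,0,0]
    - [0,0,0,0,0,0]

```text
time: 2.1
tool_pos: [0.4623, -0.0089, 0.1606]
tool_rot: [-0.001, 0.999, 0.054, -0.003]
contact_force: [0.4, 0.0, -0.1]
gripper_width: 0.998
```

```bash
cat >> h.py <<'E'
from scipy.spatial.transform import Rotation as Ro
def st():
    s=manip.state();w,x,y,z=s["tool_rot"];R=Ro.from_quat([x,y,z,w])
    X=R.as_matrix(); yaw=np.degrees(np.arctan2(X[1,0],X[0,0])); pitch=np.degrees(np.arcsin(-X[2,0])); roll=np.degrees(np.arcsin(X[2,1]))
    return s,X,(yaw,pitch,roll)
def go(p,yaw=None):
    s,X,e=st(); print("t %.2f pos"%s["time"],s["tool_pos"].round(4),"yaw,nosedown,roll",np.round(e,2),"F",s["contact_force"].round(2),"M",s["ft_torque"].round(3),"w",round(s["gripper_width"],3))
    if p is not None: print("tool-axes shift",(X.T@(np.array(p)-s["tool_pos"])).round(4))
E
python3 -c "
from h import *
go([.464,-.009,.04])"
```

```text
t 2.10 pos [ 0.4623 -0.0089  0.1606] yaw,nosedown,roll [ 6.15  0.34 -0.09] F [ 0.37  0.01 -0.09] M [0.004 0.001 0.033] w 0.998
tool-axes shift [0.0024 0.0004 0.1206]
```

Request:
send_rows:
  steps:
    - [0.002,0,0.03,0,0,0]
    - [0,0,0.03,0,0,0]
    - [0,0,0.03,0,0,0]
    - [0,0,0.02,0,0,0]
    - [0,0,0.01,0,0,0]
    - [0,0,0,0,0,0]

```text
time: 2.85
tool_pos: [0.4663, -0.01, 0.0437]
tool_rot: [-0.0, 0.999, 0.053, -0.0]
contact_force: [0.2, 1.5, -0.2]
gripper_width: 0.998
```

```bash
python3 -c "
from h import *
go([.464,-.009,.04])
cv2.imwrite('pics/t1.png',manip.grab_frame('top'));cv2.imwrite('pics/s1.png',manip.grab_frame('scene')[150:350,230:430])"
```

```text
t 2.85 pos [ 0.4663 -0.01    0.0437] yaw,nosedown,roll [ 6.03  0.03 -0.01] F [ 0.25  1.49 -0.24] M [ 0.005 -0.004 -0.002] w 0.998
tool-axes shift [-0.0022 -0.0013  0.0037]
```

View pics/s1.png

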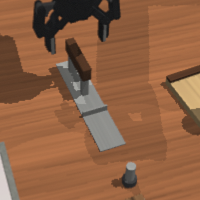

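```bash
python3 -c "
from h import *
print(proj('scene',[[.466,-.01,.0437],[.464,-.009,.073]]),proj('top',[[.466,-.01,.0437],[.464,-.009,.073]]))
cv2.imwrite('pics/s2.png',manip.grab_frame('scene'))
go(None)"
```

```text
[[306.89833624 216.75565292]
 [307.1389438  203.91285545]] [[319.83450184 301.05647005]
 [318.7609986  300.56725766]]
t 3.00 pos [ 0.4674 -0.01    0.045 ] yaw,nosedown,roll [ 6.06 -0.12  0.04] F [ 0.51 -0.02 -0.85] M [ 0.057  0.016 -0.081] w 1.004
```

View pics/s2.png

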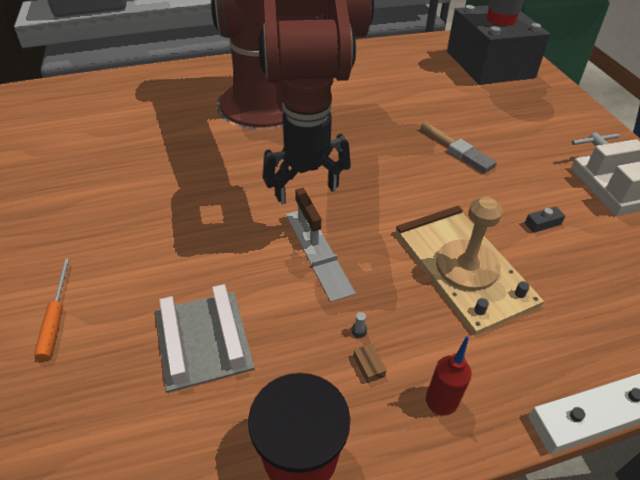

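View pics/t1.png

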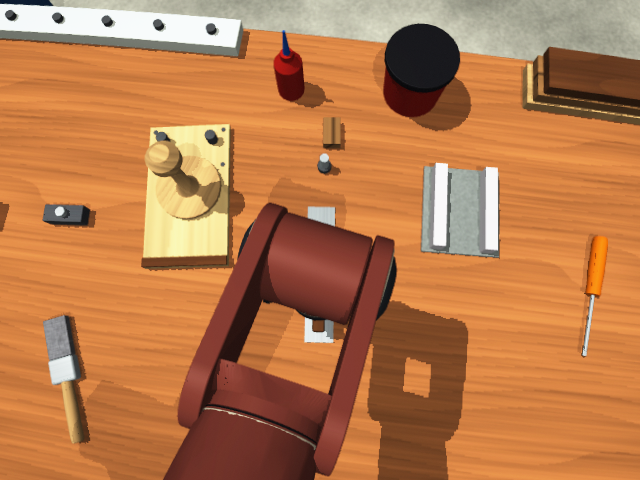

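```bash
python3 -c "
from h import *
im=cv2.imread('pics/s2.png')[110:270,240:370];cv2.imwrite('pics/s2c.png',cv2.resize(im,None,fx=4,fy=4,interpolation=cv2.INTER_CUBIC))
print(proj('scene',[[.466,-.01+.04,.045],[.466,-.01-.04,.045],[.466,-.01,.11]]))"
```

```text
[[328.17165392 212.38600116]
 [285.26052156 220.15387791]
 [306.85459282 188.79147671]]
```

View pics/s2c.png

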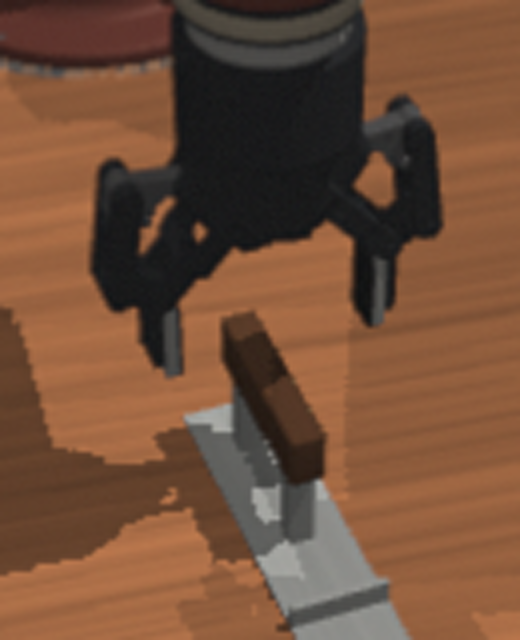

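Request:
send_rows:
  steps:
    - [-0.0022,0,0.004,0,0,0]
    - [0,0,0,0,0,0]
    - [0,0,0,0,0,0]
    - [0,0,0,0,0,0]
  grip: 0.4

```text
time: 3.5
tool_pos: [0.4643, -0.0099, 0.0397]
tool_rot: [0.0, 0.999, 0.053, 0.0]
contact_force: [-0.9, -0.3, -0.4]
gripper_width: 0.399
```

```bash
python3 -c "
from h import *
go([.464,-.009,.04])
im=manip.grab_frame('scene')[110:270,240:370];cv2.imwrite('pics/s3c.png',cv2.resize(im,None,fx=4,fy=4,interpolation=cv2.INTER_CUBIC))
"
```

```text
t 3.50 pos [ 0.4643 -0.0099  0.0397] yaw,nosedown,roll [ 6.08 -0.01  0.  ] F [-0.88 -0.28 -0.41] M [-0.044  0.004  0.036] w 0.399
tool-axes shift [-0.0002 -0.0009 -0.0003]
```

View pics/s3c.png

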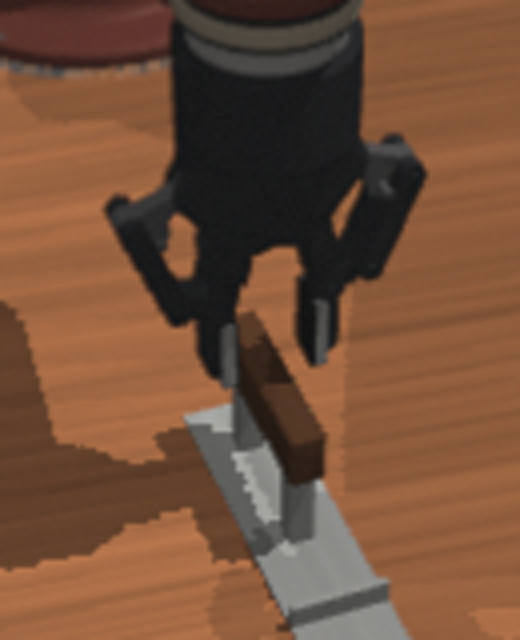

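Request:
send_rows:
  steps:
    - [0,0,0.005,0,0,0]
    - [0,0,0.005,0,0,0]
    - [0,0,0.005,0,0,0]
    - [0,0,0,0,0,0]

```text
time: 4.05
tool_pos: [0.4636, -0.0098, 0.0238]
tool_rot: [-0.0, 0.999, 0.053, -0.001]
contact_force: [0.2, 0.5, -0.7]
gripper_width: 0.399
```

```bash
python3 -c "
from h import *
go([.464,-.009,.04])
im=manip.grab_frame('scene')[110:270,240:370];cv2.imwrite('pics/s4c.png',cv2.resize(im,None,fx=4,fy=4,interpolation=cv2.INTER_CUBIC))
print(-np.array(C['scene']['R']).T@np.array(C['scene']['t']))
"
```

```text
t 4.05 pos [ 0.4636 -0.0098  0.0238] yaw,nosedown,roll [ 6.07  0.08 -0.03] F [ 0.17  0.49 -0.68] M [ 0.017 -0.005  0.   ] w 0.399
tool-axes shift [ 0.0005 -0.0007 -0.0162]
[ 1.12745518 -0.18266742  0.696297  ]
```

View pics/s4c.png

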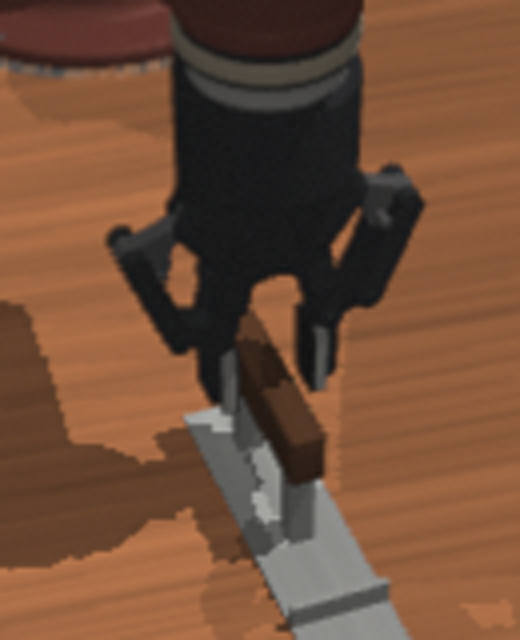

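```bash
python3 -c "
from h import *
ty=np.array([.106,-.994,0])
def H(c,w): 
    c=np.array(c);return np.r_[proj('scene',[c-ty*w/2,c+ty*w/2,c])].round(1).tolist()
print('open obs R(331.5..333,190) L(285.5,203) mid 309,197')
print(H([.4665,-.010,.088],.085),H([.434,-.0135,.058],.085))
print('0.4 obs: L inner',240+240/4,110+410/4,'R inner',240+312/4,110+386/4)
print(H([.4636,-.0098,.055],.034),H([.431,-.0135,.03],.034),H([.4636,-.0098,.03],.034))
"
```

```text
open obs R(331.5..333,190) L(285.5,203) mid 309,197
[[329.4, 192.9], [283.9, 204.4], [306.9, 198.6]] [[322.2, 194.3], [278.5, 205.3], [300.6, 199.7]]
0.4 obs: L inner 300.0 212.5 R inner 318.0 206.5
[[315.5, 209.0], [297.8, 213.6], [306.7, 211.3]] [[308.8, 207.7], [291.8, 212.1], [300.3, 209.9]] [[315.3, 219.0], [297.9, 223.6], [306.7, 221.3]]
```

Request:
send_rows:
  steps:
    - [0,0,0.003,0,0,0]
    - [0,0,0.003,0,0,0]
    - [0,0,0,0,0,0]
    - [0,0,0,0,0,0]

```text
time: 4.6
tool_pos: [0.4642, -0.0099, 0.0186]
tool_rot: [0.0, 0.999, 0.053, -0.0]
contact_force: [-0.2, 0.2, -0.4]
gripper_width: 0.4
```

Request:
send_rows:
  steps:
    - [0,0,0,0,0,0]
    - [0,0,0,0,0,0]
    - [0,0,0,0,0,0]
    - [0,0,0,0,0,0]
  grip: 0

```text
time: 5.1
tool_pos: [0.4643, -0.0098, 0.0187]
tool_rot: [-0.0, 0.999, 0.053, 0.0]
contact_force: [-0.2, 0.2, 0.1]
gripper_width: 0.19
```

```bash
python3 -c "
from h import *
go([.464,-.009,.04])
im=manip.grab_frame('scene')[110:270,240:370];cv2.imwrite('pics/s5c.png',cv2.resize(im,None,fx=4,fy=4,interpolation=cv2.INTER_CUBIC))
"
```

```text
t 5.10 pos [ 0.4643 -0.0098  0.0187] yaw,nosedown,roll [ 6.07 -0.01 -0.  ] F [-0.18  0.23  0.15] M [ 0.059  0.055 -0.019] w 0.19
tool-axes shift [-0.0003 -0.0009 -0.0213]
```

View pics/s5c.png

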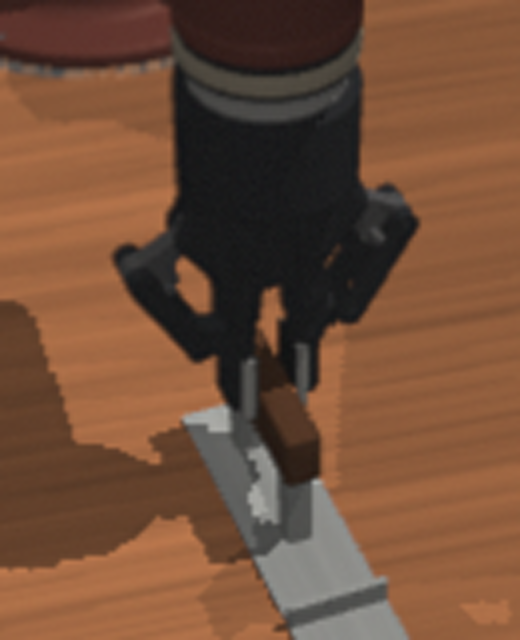

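Request:
send_rows:
  steps:
    - [0,0,-0.005,0,0,0]
    - [0,0,-0.01,0,0,0]
    - [0,0,-0.015,0,0,0]
    - [0,0,-0.015,0,0,0]
    - [0,0,-0.015,0,0,0]
    - [0,0,-0.01,0,0,0]
    - [0,0,0,0,0,0]
    - [0,0,0,0,0,0]

```text
time: 6.15
tool_pos: [0.4638, -0.0098, 0.0881]
tool_rot: [-0.0, 0.999, 0.053, -0.0]
contact_force: [-0.4, 0.7, -1.6]
gripper_width: 0.192
```

```bash
python3 -c "
from h import *
go(None)
im=manip.grab_frame('scene');cv2.imwrite('pics/s6f.png',im);im=im[110:310,240:400];cv2.imwrite('pics/s6.png',cv2.resize(im,None,fx=3,fy=3,interpolation=cv2.INTER_CUBIC))
im=manip.grab_frame('top');cv2.imwrite('pics/t6f.png',im);cv2.imwrite('pics/t6.png',cv2.resize(im[150:360,260:400],None,fx=2,fy=2,interpolation=cv2.INTER_CUBIC))
"
```

```text
t 6.15 pos [ 0.4638 -0.0098  0.0881] yaw,nosedown,roll [ 6.07  0.05 -0.02] F [-0.41  0.69 -1.59] M [0.016 0.053 0.038] w 0.192
```

View pics/s6.png

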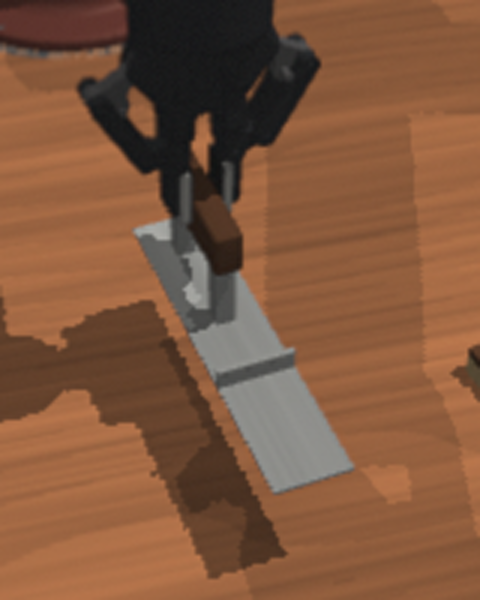

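View pics/t6.png

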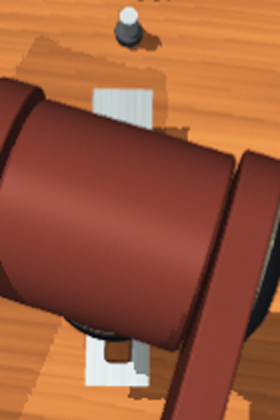

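```bash
python3 -c "
from h import *
np.set_printoptions(precision=4,suppress=True)
f=lambda p,x,y,s:(np.array(p,float)+.5)/s-.5+[x,y]
print(tri(f([[274,492],[353,466],[134,232]],240,110,3),f([[153,89],[93,89],[149,386]],260,150,2)))
"
```

```text
[[ 0.6296 -0.0148  0.0737  0.0012]
 [ 0.6238  0.0308  0.0742  0.0003]
 [ 0.4065 -0.038   0.071   0.0017]]
```

```bash
cat >> h.py <<'E'
TIP=np.array([.164,0,.0187])
def Rt(yaw,nd):
    y,p=np.radians([yaw,nd]); x=np.array([np.cos(y)*np.cos(p),np.sin(y)*np.cos(p),-np.sin(p)]); yy=np.array([np.sin(y),-np.cos(y),0]); return np.c_[x,yy,np.cross(x,yy)]
O=np.array([.650,.2403]);YAW=8.9
def bpt(s,n=0):
    a=np.radians(YAW);return O+s*np.array([np.cos(a),np.sin(a)])+n*np.array([-np.sin(a),np.cos(a)])
def tiptarget(s,z,nd,n=0,yaw=YAW,tip=TIP):
    R=Rt(yaw,nd);return np.r_[bpt(s,n),z]-R@tip
def tipnow(tip=TIP):
    st_,X,e=st();p=st_["tool_pos"]+X@tip;a=np.radians(YAW);d=p[:2]-O
    print("tip s,n,z",np.round([d@[np.cos(a),np.sin(a)],d@[-np.sin(a),np.cos(a)],p[2]],4))
E
python3 -c "
from h import *
t=tiptarget(-.092,.05,7);print(t);go(t);tipnow()
s,X,e=st(); print('after turns',Rt(8.9,7).T@(t-s['tool_pos']), 'with yaw only', Rt(8.9,0).T@(t-s['tool_pos']))"
```

```text
[0.40054151 0.20123584 0.08854719]
t 6.25 pos [ 0.4636 -0.0097  0.0877] yaw,nosedown,roll [ 6.07  0.09 -0.03] F [ 0.09  0.16 -1.79] M [-0.06   0.022 -0.028] w 0.196
tool-axes shift [-0.0404 -0.2164 -0.0006]
tip s,n,z [-0.0591 -0.2263  0.0688]
after turns [-0.02952212 -0.21817761  0.00280503] with yaw only [-0.02964391 -0.21817761 -0.00081372]
```

Request:
send_rows:
  steps:
    - [0,0,0,0,0,-2.8]
    - [-0.015,-0.01,0,0,0,0]
    - [-0.0146,-0.03,0,0,0,0]
    - [0,-0.04,0,0,0,0]
    - [0,-0.04,0,0,0,0]
    - [0,-0.04,0,0,0,0]
    - [0,-0.035,0,0,0,0]
    - [0,-0.023,0,0,0,0]

```text
time: 7.25
tool_pos: [0.4005, 0.2023, 0.088]
tool_rot: [0.0, 0.997, 0.078, -0.001]
contact_force: [0.5, -0.8, -1.7]
gripper_width: 0.194
```

Request:
send_rows:
  steps:
    - [0,0,0,0,-3.5,0]
    - [0,0,0,0,-3.5,0]
    - [0,0,0,0,0,0]
    - [0,0,0,0,0,0]

```text
time: 7.75
tool_pos: [0.4009, 0.2008, 0.0881]
tool_rot: [0.005, 0.995, 0.077, -0.061]
contact_force: [-0.4, 0.2, -1.7]
gripper_width: 0.193
```

```bash
python3 -c "
from h import *
t=tiptarget(-.092,.03,7);go(t);tipnow()
im=manip.grab_frame('scene');cv2.imwrite('pics/s7f.png',im);im=im[130:350,350:560];cv2.imwrite('pics/s7.png',cv2.resize(im,None,fx=3,fy=3,interpolation=cv2.INTER_CUBIC)[:600])
im=manip.grab_frame('top');cv2.imwrite('pics/t7f.png',im);cv2.imwrite('pics/t7.png',cv2.resize(im[110:350,110:270],None,fx=3,fy=3,interpolation=cv2.INTER_CUBIC)[:600])
"
```

```text
t 7.75 pos [0.4009 0.2008 0.0881] yaw,nosedown,roll [8.87 7.02 0.01] F [-0.4   0.2  -1.74] M [-0.011 -0.004  0.015] w 0.193
tool-axes shift [ 0.0021 -0.0005  0.0194]
tip s,n,z [-0.0917 -0.0006  0.0495]
```

View pics/s7.png

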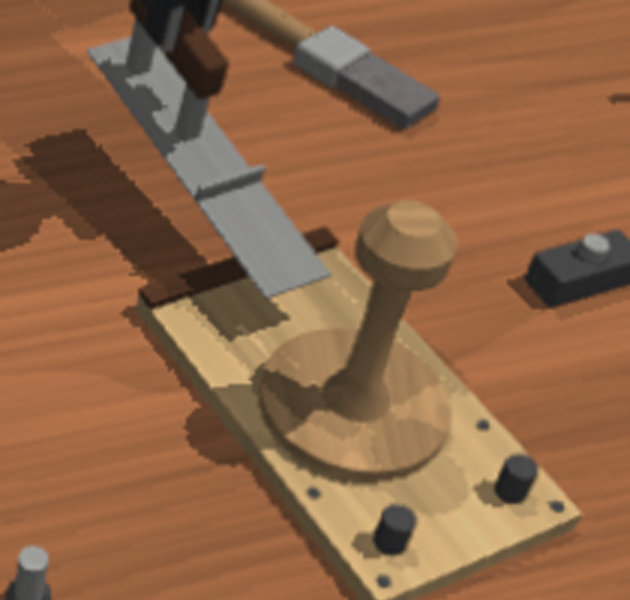

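View pics/t7.png

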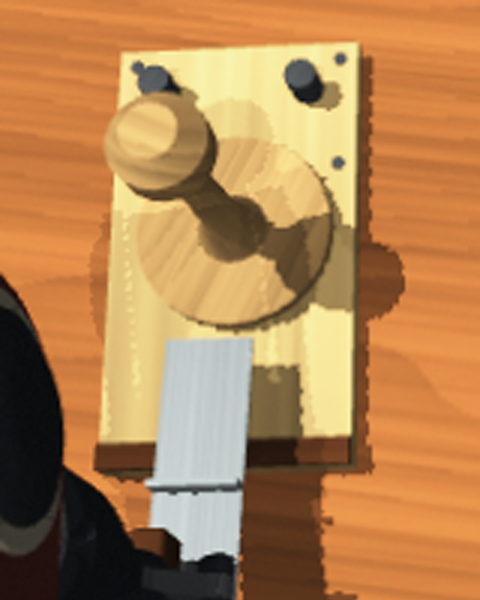

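```bash
python3 -c "
from h import *
np.set_printoptions(precision=4,suppress=True)
f=lambda p,x,y,s:(np.array(p,float)+.5)/s-.5+[x,y]
r=tri(f([[272,296],[328,273],[396,515],[520,463]],350,130,3),f([[254,339],[168,339],[301,72],[154,80]],110,110,3));print(r)
a=np.radians(YAW);d=(r[:,:2]-O);print(d@[np.cos(a),np.sin(a)],d@[-np.sin(a),np.cos(a)])
for z in(.026,.029):
  q=plane('top',f([[137,245],[333,235],[235,330]],110,110,3),z)[:,:2]-O;print(q@[np.cos(a),np.sin(a)],q@[-np.sin(a),np.cos(a)])
for z in (.0155,.0515):
  q=plane('top',f([[122,52],[359,43],[254,339],[168,339]],110,110,3),z)[:,:2]-O;print(q@[np.cos(a),np.sin(a)],q@[-np.sin(a),np.cos(a)])
"
```

```text
[[0.5634 0.2045 0.053  0.0047]
 [0.5565 0.2466 0.0558 0.0003]
 [0.721  0.2085 0.0418 0.    ]
 [0.7073 0.2918 0.0415 0.001 ]]
[-0.0911 -0.0914  0.0652  0.0645] [-0.022   0.0207 -0.0424  0.042 ]
[-0.0281 -0.0265 -0.0793] [ 0.0516 -0.0591 -0.0059]
[-0.0292 -0.0276 -0.0802] [ 0.0504 -0.0597 -0.0068]
[ 0.0958  0.0951 -0.082  -0.0803] [ 0.0715 -0.0693 -0.0136  0.035 ]
[ 0.0774  0.0767 -0.0917 -0.0901] [ 0.0571 -0.0769 -0.0239  0.0224]
```

```bash
python3 -c "
from h import *
s,X,e=st();t=tiptarget(-.089,.023,9);print(Rt(8.9,9).T@(t-s['tool_pos']))"
```

```text
[ 0.00740889 -0.00048072  0.02035964]
```

Request:
send_rows:
  steps:
    - [0,0,0,0,-2,0]
    - [0.0035,0,0.01,0,0,0]
    - [0.0039,-0.0005,0.01,0,0,0]
    - [0,0,0,0,0,0]
    - [0,0,0,0,0,0]

```text
time: 8.48
tool_pos: [0.4053, 0.2021, 0.0675]
tool_rot: [0.006, 0.994, 0.077, -0.078]
contact_force: [-0.1, 1.6, -0.4]
gripper_width: 0.195
```

```bash
python3 -c "
from h import *
go(None);tipnow()"
```

```text
t 8.47 pos [0.4053 0.2021 0.0675] yaw,nosedown,roll [8.87 9.03 0.  ] F [-0.05  1.62 -0.44] M [ 0.052 -0.096  0.007] w 0.195
tip s,n,z [-0.0886  0.      0.0233]
```

Request:
send_rows:
  steps:
    - [0,0,0,0,0,0]

```text
time: 8.6
tool_pos: [0.4056, 0.2022, 0.068]
tool_rot: [0.006, 0.994, 0.077, -0.078]
contact_force: [0.5, 0.4, -2.0]
gripper_width: 0.192
```

```bash
python3 -c "
from h import *
go(None);tipnow()"
```

```text
t 8.60 pos [0.4056 0.2022 0.068 ] yaw,nosedown,roll [ 8.88  8.96 -0.01] F [ 0.53  0.44 -1.99] M [-0.002 -0.064  0.059] w 0.192
tip s,n,z [-0.0882  0.0001  0.024 ]
```

Request:
send_rows:
  steps:
    - [0.0003,0,0.002,0,0,0]
    - [0,0,0,0,0,0]

```text
time: 8.85
tool_pos: [0.4053, 0.2021, 0.0656]
tool_rot: [0.006, 0.994, 0.077, -0.078]
contact_force: [-0.2, 0.5, -1.5]
gripper_width: 0.194
```

```bash
python3 -c "
from h import *
go(None);tipnow()"
```

```text
t 8.85 pos [0.4053 0.2021 0.0656] yaw,nosedown,roll [ 8.87  9.   -0.  ] F [-0.24  0.47 -1.46] M [-0.043 -0.08   0.023] w 0.194
tip s,n,z [-0.0886  0.      0.0215]
```

Request:
send_rows:
  steps:
    - [0.0002,0,0.0015,0,0,0]
    - [0,0,0,0,0,0]

```text
time: 9.1
tool_pos: [0.4052, 0.2021, 0.064]
tool_rot: [0.006, 0.994, 0.077, -0.078]
contact_force: [0.2, -0.1, -1.8]
gripper_width: 0.193
```

```bash
python3 -c "
from h import *
go(None);tipnow()"
```

```text
t 9.10 pos [0.4052 0.2021 0.064 ] yaw,nosedown,roll [8.87 9.02 0.  ] F [ 0.16 -0.1  -1.8 ] M [ 0.004 -0.071  0.019] w 0.193
tip s,n,z [-0.0887  0.      0.0198]
```

Request:
send_rows:
  steps:
    - [0.0002,0,0.0013,0,0,0]
    - [0,0,0,0,0,0]

```text
time: 9.35
tool_pos: [0.4053, 0.2021, 0.0627]
tool_rot: [0.006, 0.994, 0.077, -0.078]
contact_force: [-0.4, 0.4, -0.7]
gripper_width: 0.194
```

```bash
python3 -c "
from h import *
go(None);tipnow()"
```

```text
t 9.35 pos [0.4053 0.2021 0.0627] yaw,nosedown,roll [8.87 9.02 0.  ] F [-0.42  0.39 -0.72] M [ 0.049 -0.069 -0.019] w 0.194
tip s,n,z [-0.0887  0.      0.0185]
```

```bash
python3 -c "
from h import *
im=manip.grab_frame('scene');cv2.imwrite('pics/s8.png',cv2.resize(im[180:310,380:520],None,fx=5,fy=5,interpolation=cv2.INTER_CUBIC)[:600])
go(None)
"
```

```text
t 9.40 pos [0.4053 0.2021 0.0628] yaw,nosedown,roll [ 8.87  9.01 -0.  ] F [-0.25 -0.2  -1.29] M [ 0.05  -0.143 -0.046] w 0.195
```

View pics/s8.png

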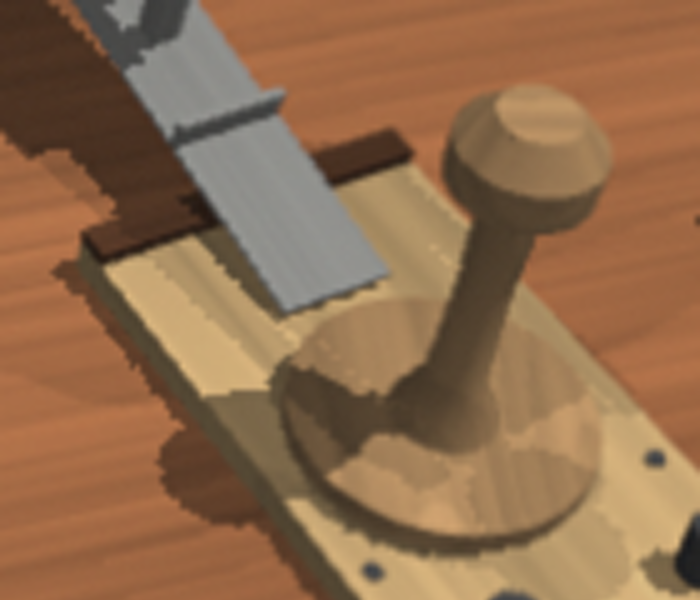

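Request:
send_rows:
  steps:
    - [0.0002,0,0.001,0,0,0]
    - [0,0,0,0,0,0]
    - [0,0,0,0,0,0]

```text
time: 9.78
tool_pos: [0.4054, 0.2021, 0.0618]
tool_rot: [0.006, 0.994, 0.077, -0.078]
contact_force: [1.5, -0.6, -1.3]
gripper_width: 0.195
```

```bash
python3 -c "
from h import *
go(None);tipnow()"
```

```text
t 9.78 pos [0.4054 0.2021 0.0618] yaw,nosedown,roll [ 8.87  9.   -0.  ] F [ 1.49 -0.57 -1.34] M [ 0.067 -0.088 -0.043] w 0.195
tip s,n,z [-0.0885  0.      0.0177]
```

Request:
send_rows:
  steps:
    - [0.0002,0,0.001,0,0,0]
    - [0,0,0,0,0,0]
    - [0,0,0,0,0,0]

```text
time: 10.15
tool_pos: [0.4054, 0.2021, 0.0608]
tool_rot: [0.006, 0.994, 0.077, -0.078]
contact_force: [-0.1, 0.3, -1.1]
gripper_width: 0.192
```

```bash
python3 -c "
from h import *
go(None);tipnow()"
```

```text
t 10.15 pos [0.4054 0.2021 0.0608] yaw,nosedown,roll [ 8.87  9.   -0.  ] F [-0.1   0.29 -1.14] M [ 0.013 -0.066  0.006] w 0.192
tip s,n,z [-0.0885  0.      0.0167]
```

Request:
send_rows:
  steps:
    - [0.0002,0,0.001,0,0,0]
    - [0,0,0,0,0,0]
    - [0,0,0,0,0,0]

```text
time: 10.52
tool_pos: [0.4054, 0.2021, 0.0597]
tool_rot: [0.006, 0.994, 0.077, -0.078]
contact_force: [-0.1, 0.5, -1.4]
gripper_width: 0.194
```

```bash
python3 -c "
from h import *
go(None);tipnow()
im=manip.grab_frame('scene');cv2.imwrite('pics/s9.png',cv2.resize(im[180:310,380:520],None,fx=5,fy=5,interpolation=cv2.INTER_CUBIC)[:600])"
```

```text
t 10.53 pos [0.4054 0.2021 0.0597] yaw,nosedown,roll [8.88 9.01 0.  ] F [-0.13  0.46 -1.43] M [-0.005 -0.046  0.025] w 0.194
tip s,n,z [-0.0885  0.      0.0156]
```

View pics/s9.png

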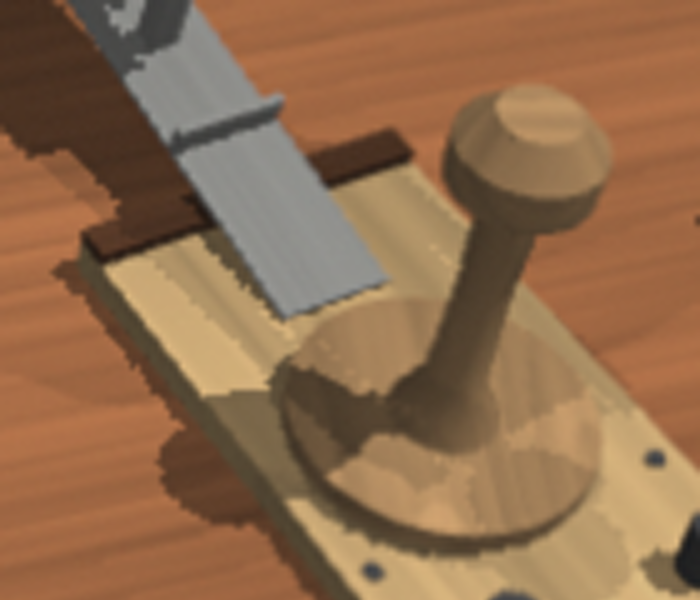

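Request:
send_rows:
  steps:
    - [0.0001,0,0.0008,0,0,0]
    - [0,0,0,0,0,0]
    - [0,0,0,0,0,0]

```text
time: 10.95
tool_pos: [0.4055, 0.2021, 0.059]
tool_rot: [0.006, 0.994, 0.077, -0.078]
contact_force: [0.7, -0.4, -1.1]
gripper_width: 0.193
```

```bash
python3 -c "
from h import *
go(None);tipnow()"
```

```text
t 10.95 pos [0.4055 0.2021 0.059 ] yaw,nosedown,roll [ 8.87  9.   -0.  ] F [ 0.72 -0.39 -1.08] M [ 0.009 -0.026 -0.036] w 0.193
tip s,n,z [-0.0884  0.      0.0149]
```

Request:
send_rows:
  steps:
    - [0.0001,0,0.0008,0,0,0]
    - [0,0,0,0,0,0]
    - [0,0,0,0,0,0]

```text
time: 11.32
tool_pos: [0.4055, 0.2021, 0.0582]
tool_rot: [0.006, 0.994, 0.077, -0.078]
contact_force: [0.0, -0.2, -1.5]
gripper_width: 0.194
```

```bash
python3 -c "
from h import *
go(None);tipnow()"
```

```text
t 11.32 pos [0.4055 0.2021 0.0582] yaw,nosedown,roll [ 8.87  8.99 -0.  ] F [ 0.03 -0.22 -1.47] M [ 0.016 -0.096 -0.022] w 0.194
tip s,n,z [-0.0884  0.      0.0141]
```

Request:
send_rows:
  steps:
    - [0.0001,0,0.0008,0,0,0]
    - [0,0,0,0,0,0]
    - [0,0,0,0,0,0]

```text
time: 11.7
tool_pos: [0.4055, 0.2021, 0.0575]
tool_rot: [0.006, 0.994, 0.077, -0.078]
contact_force: [-0.3, 0.7, -0.6]
gripper_width: 0.192
```

```bash
python3 -c "
from h import *
go(None);tipnow()
im=manip.grab_frame('scene');cv2.imwrite('pics/s10.png',cv2.resize(im[180:310,380:520],None,fx=5,fy=5,interpolation=cv2.INTER_CUBIC)[:600])"
```

```text
t 11.70 pos [0.4055 0.2021 0.0575] yaw,nosedown,roll [ 8.87  8.99 -0.  ] F [-0.34  0.68 -0.61] M [ 0.011 -0.078 -0.061] w 0.192
tip s,n,z [-0.0884  0.0001  0.0134]
```

View pics/s10.png

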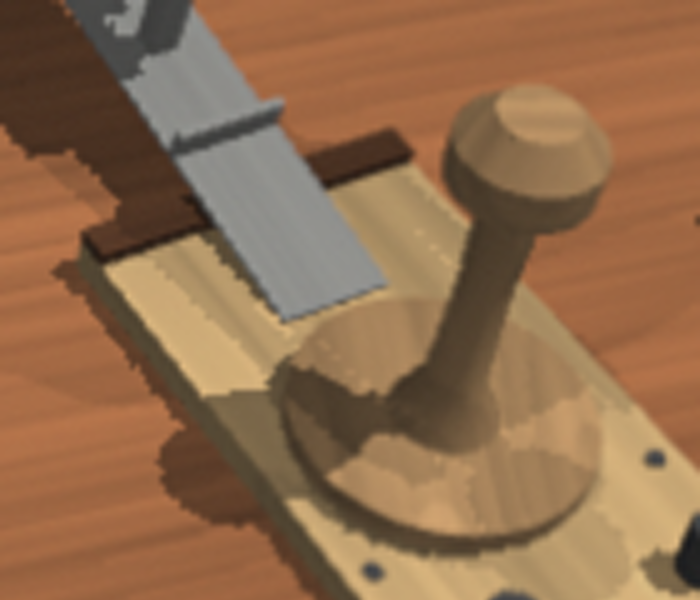

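```bash
python3 -c "
from h import *
im=manip.grab_frame('top');cv2.imwrite('pics/t10.png',cv2.resize(im[200:300,140:240],None,fx=6,fy=6,interpolation=cv2.INTER_CUBIC))
go(None)"
```

```text
t 11.80 pos [0.4055 0.2021 0.0575] yaw,nosedown,roll [ 8.87  8.99 -0.  ] F [-1.19 -0.36  0.66] M [-0.049 -0.087 -0.007] w 0.198
```

View pics/t10.png

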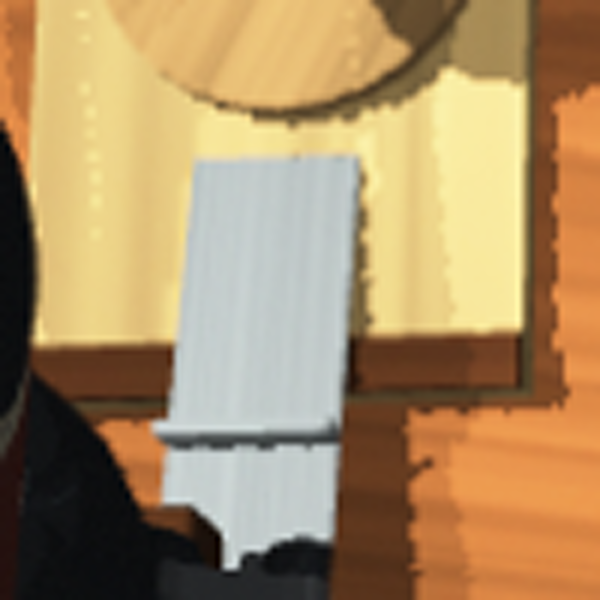

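```bash
python3 -c "
from h import *
np.set_printoptions(precision=4,suppress=True)
f=lambda p,x,y,s:(np.array(p,float)+.5)/s-.5+[x,y]
S=f([[286,322],[386,286]],380,180,5);r=tri(S,f([[358,157],[195,160]],140,200,6));print(r)
a=np.radians(YAW);d=(r[:,:2]-O);print(d@[np.cos(a),np.sin(a)],d@[-np.sin(a),np.cos(a)])
print(proj('scene',[np.r_[bpt(-.0882,-.023),z] for z in(.0154,.0174,.0194)]),S)
"
```

```text
[[0.5668 0.2051 0.0168 0.001 ]
 [0.56   0.2493 0.0174 0.0007]]
[-0.0876 -0.0875] [-0.0219  0.0229]
[[435.6941 244.5685]
 [435.888  243.8081]
 [436.0825 243.0454]] [[436.8 244. ]
 [456.8 236.8]]
```

Request:
send_rows:
  steps:
    - [0.0001,0,0.0007,0,0,0]
    - [0,0,0,0,0,0]
    - [0,0,0,0,0,0]

```text
time: 12.18
tool_pos: [0.4054, 0.2021, 0.0568]
tool_rot: [0.006, 0.994, 0.077, -0.078]
contact_force: [-2.3, -0.5, 1.1]
gripper_width: 0.189
```

```bash
python3 -c "
from h import *
go(None);tipnow()"
```

```text
t 12.18 pos [0.4054 0.2021 0.0568] yaw,nosedown,roll [ 8.88  8.99 -0.  ] F [-2.28 -0.53  1.07] M [ 0.057 -0.047 -0.023] w 0.189
tip s,n,z [-0.0885  0.0001  0.0127]
```

Request:
send_rows:
  steps:
    - [0.0001,0,0.0007,0,0,0]
    - [0,0,0,0,0,0]
    - [0,0,0,0,0,0]

```text
time: 12.55
tool_pos: [0.4054, 0.2021, 0.0561]
tool_rot: [0.006, 0.994, 0.077, -0.078]
contact_force: [-2.3, -0.9, 2.7]
gripper_width: 0.194
```

```bash
python3 -c "
from h import *
go(None);tipnow()"
```

```text
t 12.55 pos [0.4054 0.2021 0.0561] yaw,nosedown,roll [ 8.88  8.99 -0.  ] F [-2.33 -0.9   2.74] M [-0.074 -0.04  -0.03 ] w 0.194
tip s,n,z [-0.0885  0.0001  0.012 ]
```

```bash
python3 -c "
from h import *
im=manip.grab_frame('scene');cv2.imwrite('pics/s11.png',cv2.resize(im[130:310,360:520],None,fx=4,fy=4,interpolation=cv2.INTER_CUBIC)[:600])
go(None)
im=manip.grab_frame('top');cv2.imwrite('pics/t11.png',cv2.resize(im[200:300,140:240],None,fx=6,fy=6,interpolation=cv2.INTER_CUBIC))
go(None)"
```

```text
t 12.60 pos [0.4055 0.2021 0.0561] yaw,nosedown,roll [ 8.87  8.99 -0.  ] F [-2.43 -0.36  2.51] M [ 0.006 -0.052 -0.04 ] w 0.194
t 12.65 pos [0.4054 0.2021 0.0561] yaw,nosedown,roll [ 8.87  8.99 -0.  ] F [-2.34 -0.19  3.02] M [-0.015 -0.062  0.005] w 0.196
```

View pics/s11.png

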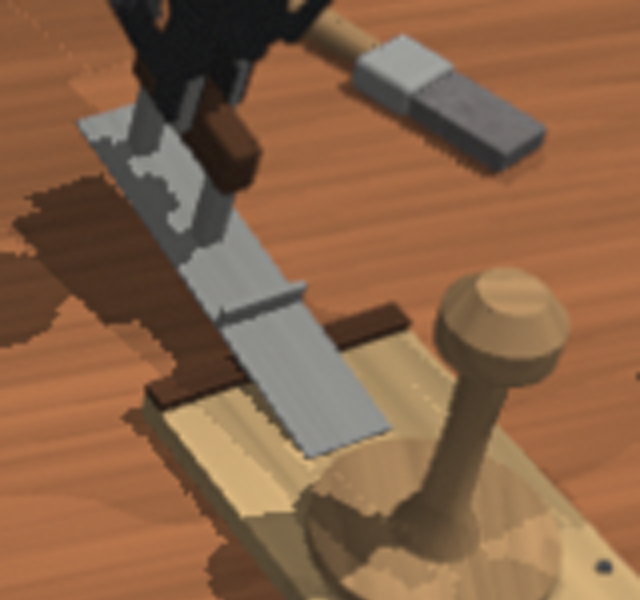

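View pics/t11.png

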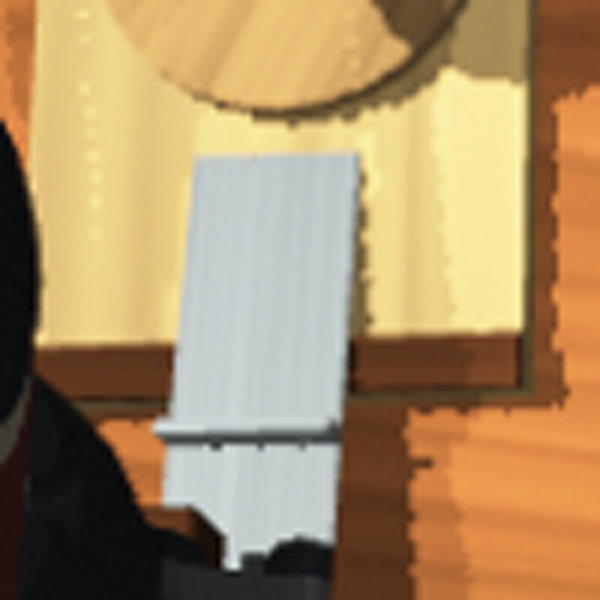

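```bash
cat >> h.py <<'E'
def plan(way,first=None):
    # way: list of (s,z,nd,n,rows); from measured pose, prints per-row tool-axes deltas
    s,X,e=st();p=s["tool_pos"]; a=np.radians(YAW);d=(p+X@TIP)[:2]-O
    cur=[d@[np.cos(a),np.sin(a)],(p+X@TIP)[2],e[1],d@[-np.sin(a),np.cos(a)]]
    for w in way:
        w,k=np.array(w[:4]),w[4]
        for i in range(k):
            c=np.array(cur)+(w-cur)*(i+1)/k; c0=np.array(cur)+(w-cur)*i/k
            P0=tiptarget(c0[0],c0[1],c0[2],c0[3],e[0]);P1=tiptarget(c[0],c[1],c[2],c[3],e[0])
            if i in(0,k-1): print(i,(Rt(e[0],c0[2]).T@(P1-P0)).round(5),"wy",round(-(c[2]-c0[2]),3))
        cur=w
E
python3 -c "
from h import *
plan([(-.0885,.0127,9,0,1),(-.06,.0127,6,0,8),(-.03,.0127,4.5,0,8),(.0,.0127,3.5,0,8)])"
```

```text
0 [-1.6e-04  4.0e-05 -7.5e-04] wy -0.008
0 [ 0.0034  -0.       0.00052] wy 0.375
7 [ 0.00342 -0.       0.00068] wy 0.375
0 [ 0.00367 -0.       0.00014] wy 0.188
7 [ 0.00368 -0.       0.00023] wy 0.188
0 [ 3.7e-03 -0.0e+00  6.0e-05] wy 0.125
7 [ 0.0037  -0.       0.00012] wy 0.125
```

Request:
send_rows:
  steps:
    - [-0.0001,0,-0.0007,0,0,0]
    - [0.0034,0,0.0005,0,0.375,0]
    - [0.0034,0,0.0005,0,0.375,0]
    - [0.0034,0,0.0006,0,0.375,0]
    - [0.0034,0,0.0006,0,0.375,0]

```text
time: 13.28
tool_pos: [0.4184, 0.2041, 0.0524]
tool_rot: [0.005, 0.995, 0.077, -0.065]
contact_force: [-2.5, -0.2, 2.3]
gripper_width: 0.193
```

```bash
python3 -c "
from h import *
go(None);tipnow()
im=manip.grab_frame('scene');cv2.imwrite('pics/s12.png',cv2.resize(im[180:310,380:520],None,fx=5,fy=5,interpolation=cv2.INTER_CUBIC)[:600])
go(None);tipnow()"
```

```text
t 13.28 pos [0.4184 0.2041 0.0524] yaw,nosedown,roll [8.87 7.5  0.  ] F [-2.53 -0.21  2.31] M [-0.086  0.171  0.023] w 0.193
tip s,n,z [-0.0742 -0.      0.0124]
t 13.32 pos [0.4187 0.2041 0.0523] yaw,nosedown,roll [8.87 7.47 0.  ] F [-1.17  0.31  0.69] M [ 0.019 -0.217 -0.005] w 0.196
tip s,n,z [-0.074  -0.      0.0124]
```

View pics/s12.png

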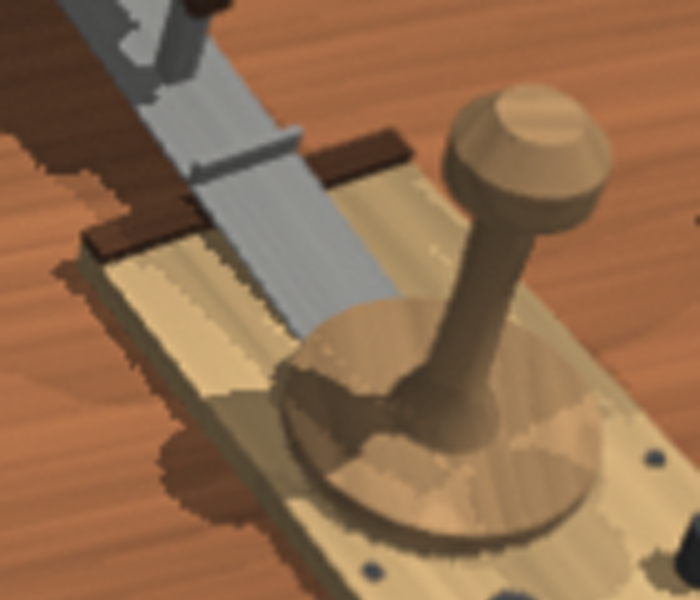

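Request:
send_rows:
  steps:
    - [0.0034,0,0.0001,0,0.375,0]
    - [0.0034,0,0.0006,0,0.375,0]
    - [0.0034,0,0.0006,0,0.375,0]
    - [0.0034,0,0.0006,0,0.375,0]
    - [0.0037,0,0.00015,0,0.188,0]
    - [0.0037,0,0.00015,0,0.188,0]

```text
time: 14.08
tool_pos: [0.439, 0.2073, 0.0478]
tool_rot: [0.004, 0.996, 0.077, -0.049]
contact_force: [-2.4, 0.3, 1.0]
gripper_width: 0.196
```

```bash
python3 -c "
from h import *
go(None);tipnow()
im=manip.grab_frame('scene');cv2.imwrite('pics/s13.png',cv2.resize(im[180:330,390:550],None,fx=4,fy=4,interpolation=cv2.INTER_CUBIC)[:600])
go(None);tipnow()"
```

```text
t 14.07 pos [0.439  0.2073 0.0478] yaw,nosedown,roll [8.87 5.61 0.  ] F [-2.4   0.29  1.04] M [-0.079  0.113 -0.02 ] w 0.196
tip s,n,z [-0.0522 -0.      0.0132]
t 14.12 pos [0.4394 0.2074 0.0478] yaw,nosedown,roll [8.87 5.57 0.  ] F [-1.27 -0.12  0.84] M [-0.061 -0.102  0.036] w 0.194
tip s,n,z [-0.0517 -0.0001  0.0133]
```

View pics/s13.png

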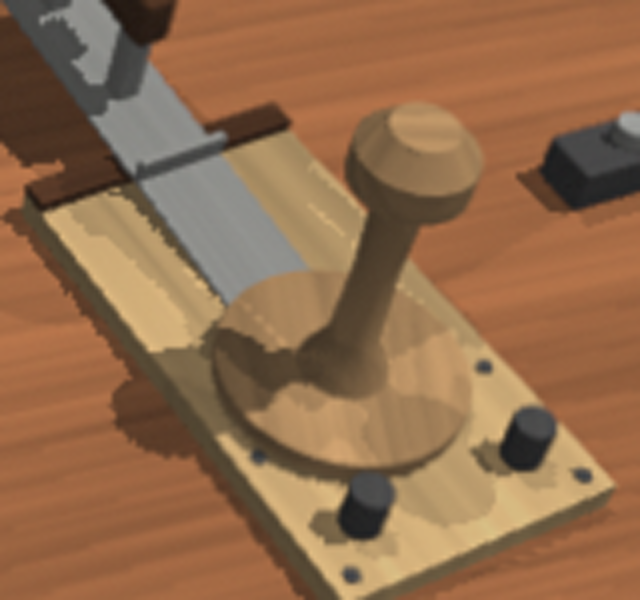

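Request:
send_rows:
  steps:
    - [0.0037,0,0.0001,0,0.18,0]
    - [0.0037,0,0.0002,0,0.18,0]
    - [0.0037,0,0.0002,0,0.18,0]
    - [0.0037,0,0.0002,0,0.18,0]
    - [0.0037,0,0.0002,0,0.18,0]
    - [0.0037,0,0.0002,0,0.18,0]

```text
time: 14.88
tool_pos: [0.4607, 0.2107, 0.0448]
tool_rot: [0.003, 0.996, 0.077, -0.039]
contact_force: [-2.2, 0.7, 0.7]
gripper_width: 0.195
```

```bash
python3 -c "
from h import *
go(None);tipnow()"
```

```text
t 14.88 pos [0.4607 0.2107 0.0448] yaw,nosedown,roll [8.87 4.53 0.  ] F [-2.22  0.67  0.74] M [-0.056  0.163  0.03 ] w 0.195
tip s,n,z [-0.0296  0.      0.0132]
```

Request:
send_rows:
  steps:
    - [0.0037,0,0.0001,0,0.12,0]
    - [0.0037,0,0.0001,0,0.12,0]
    - [0.0037,0,0.0001,0,0.12,0]
    - [0.0037,0,0.0001,0,0.12,0]

```text
time: 15.38
tool_pos: [0.4753, 0.213, 0.0433]
tool_rot: [0.003, 0.996, 0.077, -0.035]
contact_force: [-1.7, 0.0, 0.8]
gripper_width: 0.193
```

```bash
python3 -c "
from h import *
go(None);tipnow()
im=manip.grab_frame('scene');cv2.imwrite('pics/s14.png',cv2.resize(im[180:330,390:550],None,fx=4,fy=4,interpolation=cv2.INTER_CUBIC)[:600])
go(None);tipnow()"
```

```text
t 15.38 pos [0.4753 0.213  0.0433] yaw,nosedown,roll [ 8.87  4.05 -0.  ] F [-1.73  0.04  0.78] M [-0.019  0.116  0.006] w 0.193
tip s,n,z [-0.0145  0.      0.0131]
t 15.43 pos [0.4757 0.2131 0.0433] yaw,nosedown,roll [ 8.87  4.01 -0.  ] F [-0.3  -0.43  0.02] M [-0.021 -0.031  0.008] w 0.189
tip s,n,z [-0.0141 -0.      0.0132]
```

View pics/s14.png

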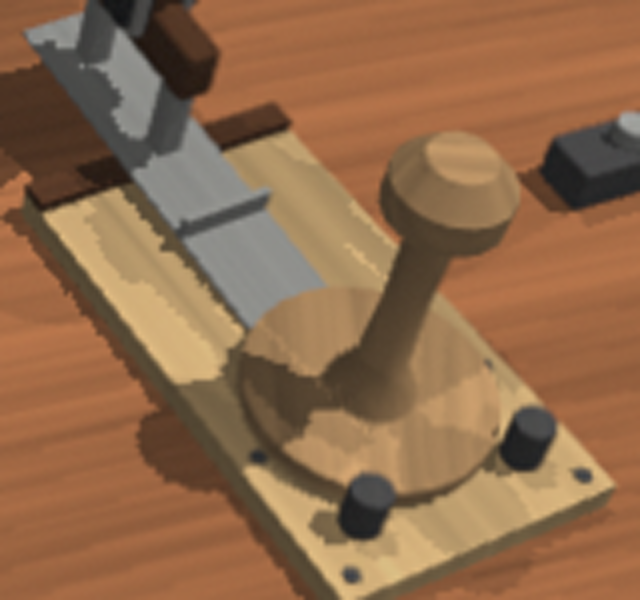

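Request:
send_rows:
  steps:
    - [0.0035,0,0.0001,0,0.08,0]
    - [0.0035,0,0.0001,0,0.08,0]
    - [0.0035,0,0.0001,0,0.08,0]
    - [0.0035,0,0.0001,0,0.08,0]
    - [0.0035,0,0.0001,0,0.08,0]
    - [0.0035,0,0.0001,0,0.08,0]

```text
time: 16.18
tool_pos: [0.496, 0.2162, 0.0413]
tool_rot: [0.002, 0.997, 0.077, -0.031]
contact_force: [-2.8, -0.8, 1.9]
gripper_width: 0.195
```

```bash
python3 -c "
from h import *
go(None);tipnow()
im=manip.grab_frame('scene');cv2.imwrite('pics/s15.png',cv2.resize(im[180:330,390:550],None,fx=4,fy=4,interpolation=cv2.INTER_CUBIC)[:600])
go(None);tipnow()"
```

```text
t 16.18 pos [0.496  0.2162 0.0413] yaw,nosedown,roll [8.87 3.57 0.  ] F [-2.78 -0.76  1.91] M [-0.113  0.094 -0.018] w 0.195
tip s,n,z [ 0.0066 -0.      0.0124]
t 16.23 pos [0.4964 0.2163 0.0413] yaw,nosedown,roll [ 8.87  3.53 -0.  ] F [-0.85  0.31  0.16] M [ 0.024 -0.093  0.049] w 0.196
tip s,n,z [ 0.0071 -0.      0.0126]
```

View pics/s15.png

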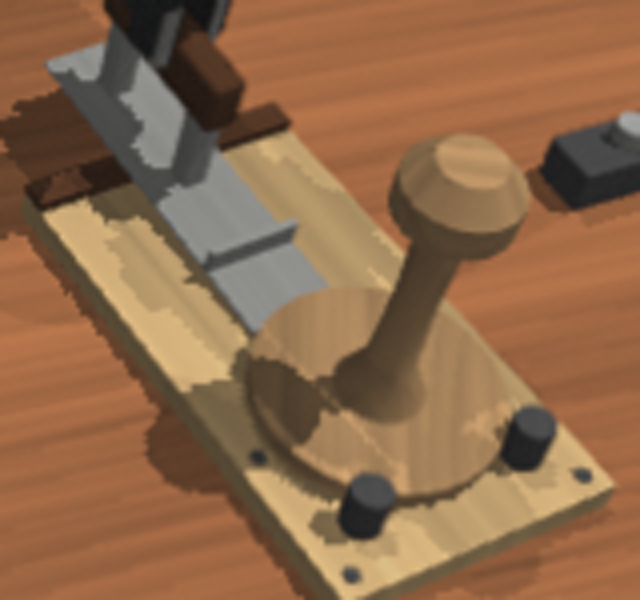

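Request:
send_rows:
  steps:
    - [0.0035,0,-0.0002,0,0.08,0]
    - [0.0035,0,0.0,0,0.08,0]
    - [0.0035,0,0.0,0,0.08,0]
    - [0.0035,0,0.0001,0,0.08,0]
    - [0.0035,0,0.0001,0,0.08,0]
    - [0.0035,0,0.0001,0,0.08,0]

```text
time: 16.98
tool_pos: [0.5162, 0.2194, 0.0399]
tool_rot: [0.002, 0.997, 0.077, -0.027]
contact_force: [-5.4, 0.3, 3.0]
gripper_width: 0.19
```

```bash
python3 -c "
from h import *
go(None);tipnow()
im=manip.grab_frame('scene');cv2.imwrite('pics/s16.png',cv2.resize(im[180:330,390:550],None,fx=4,fy=4,interpolation=cv2.INTER_CUBIC)[:600])
go(None);tipnow()"
```

```text
t 16.98 pos [0.5162 0.2194 0.0399] yaw,nosedown,roll [8.88 3.16 0.  ] F [-5.36  0.33  3.05] M [-0.153  0.498 -0.011] w 0.19
tip s,n,z [0.0273 0.     0.0122]
t 17.02 pos [0.5166 0.2195 0.0399] yaw,nosedown,roll [ 8.87  3.12 -0.  ] F [-3.   -0.56  1.4 ] M [-0.058  0.277 -0.02 ] w 0.191
tip s,n,z [0.0277 0.     0.0123]
```

View pics/s16.png

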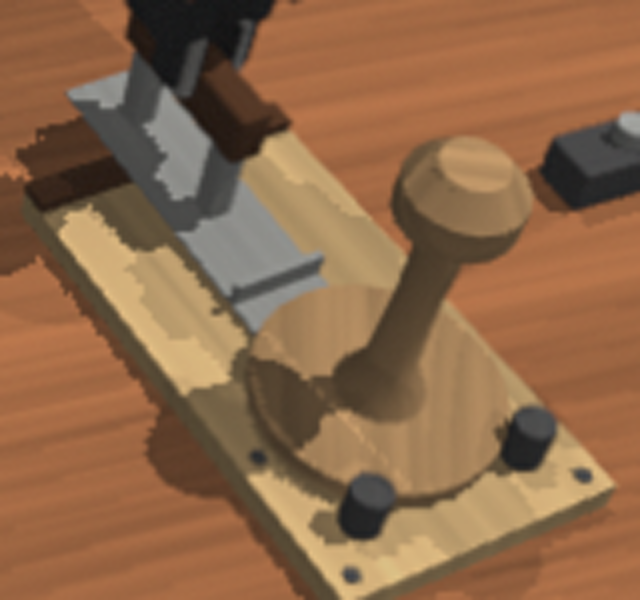

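Request:
send_rows:
  steps:
    - [0.003,0,-0.0003,0,0.05,0]
    - [0.003,0,-0.0001,0,0.05,0]
    - [0.0025,0,0.0,0,0.05,0]
    - [0,0,0,0,0,0]

```text
time: 17.52
tool_pos: [0.5243, 0.2207, 0.0397]
tool_rot: [0.002, 0.997, 0.077, -0.026]
contact_force: [-4.8, -0.4, 2.5]
gripper_width: 0.195
```

```bash
python3 -c "
from h import *
go(None);tipnow()
im=manip.grab_frame('scene');cv2.imwrite('pics/s17.png',cv2.resize(im[180:330,390:550],None,fx=4,fy=4,interpolation=cv2.INTER_CUBIC)[:600])
im=manip.grab_frame('top');cv2.imwrite('pics/t17.png',cv2.resize(im[120:260,130:250],None,fx=4,fy=4,interpolation=cv2.INTER_CUBIC))
go(None);tipnow()"
```

```text
t 17.52 pos [0.5243 0.2207 0.0397] yaw,nosedown,roll [8.88 3.04 0.  ] F [-4.81 -0.4   2.47] M [-0.119  0.583  0.006] w 0.195
tip s,n,z [0.0356 0.     0.0123]
t 17.62 pos [0.5243 0.2207 0.0397] yaw,nosedown,roll [8.88 3.03 0.  ] F [-5.47  0.08  2.88] M [-0.164  0.574 -0.014] w 0.195
tip s,n,z [0.0356 0.     0.0123]
```

View pics/s17.png

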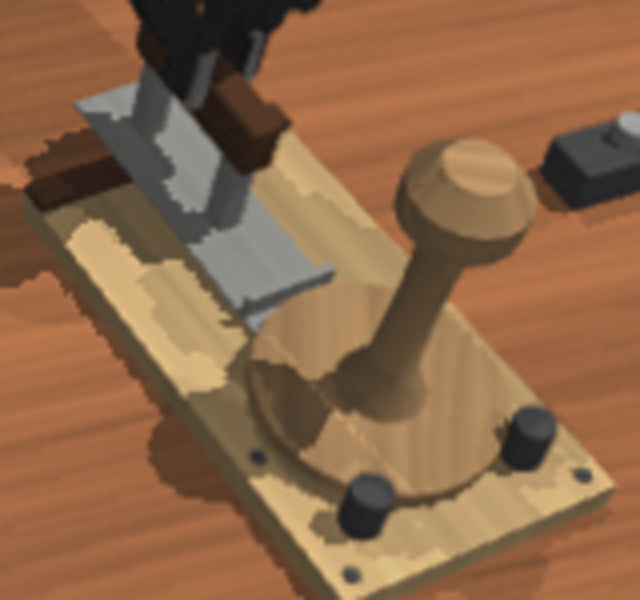

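View pics/t17.png

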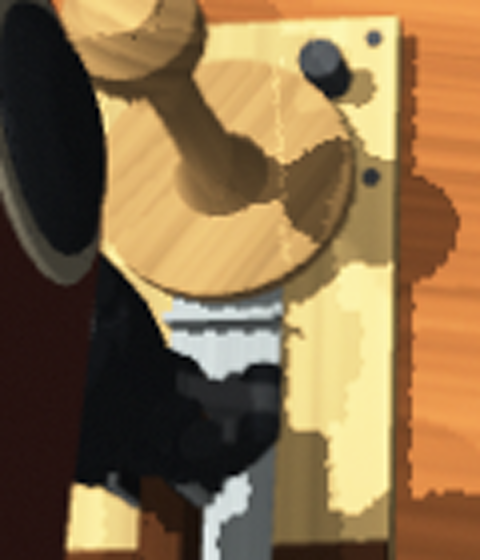

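Request:
send_rows:
  steps:
    - [0.002,0,-0.0001,0,0.02,0]
    - [0.002,0,0.0,0,0.02,0]
    - [0,0,0,0,0,0]

```text
time: 18.0
tool_pos: [0.5278, 0.2213, 0.0396]
tool_rot: [0.002, 0.997, 0.077, -0.027]
contact_force: [-7.0, -0.1, 3.9]
gripper_width: 0.189
```

```bash
python3 -c "
from h import *
go(None);tipnow()"
```

```text
t 18.00 pos [0.5278 0.2213 0.0396] yaw,nosedown,roll [8.88 3.06 0.  ] F [-7.01 -0.13  3.88] M [-0.18   0.748  0.034] w 0.189
tip s,n,z [0.0391 0.0001 0.0122]
```

Request:
send_rows:
  steps:
    - [0.0015,0,-0.0001,0,0.02,0]
    - [0,0,0,0,0,0]

```text
time: 18.25
tool_pos: [0.53, 0.2216, 0.0396]
tool_rot: [0.002, 0.997, 0.077, -0.025]
contact_force: [-4.7, -0.8, 2.2]
gripper_width: 0.194
```

```bash
python3 -c "
from h import *
go(None);tipnow()
im=manip.grab_frame('scene');cv2.imwrite('pics/s18.png',cv2.resize(im[180:330,390:550],None,fx=4,fy=4,interpolation=cv2.INTER_CUBIC)[:600])
im=manip.grab_frame('top');cv2.imwrite('pics/t18.png',cv2.resize(im[120:260,130:250],None,fx=4,fy=4,interpolation=cv2.INTER_CUBIC))
go(None);tipnow()"
```

```text
t 18.25 pos [0.53   0.2216 0.0396] yaw,nosedown,roll [ 8.87  2.92 -0.  ] F [-4.66 -0.79  2.23] M [-0.112  0.481  0.014] w 0.194
tip s,n,z [0.0414 0.     0.0126]
t 18.35 pos [0.53   0.2216 0.0396] yaw,nosedown,roll [ 8.88  2.92 -0.  ] F [-4.26 -0.54  1.79] M [-0.062  0.444 -0.063] w 0.195
tip s,n,z [0.0414 0.     0.0126]
```

View pics/s18.png

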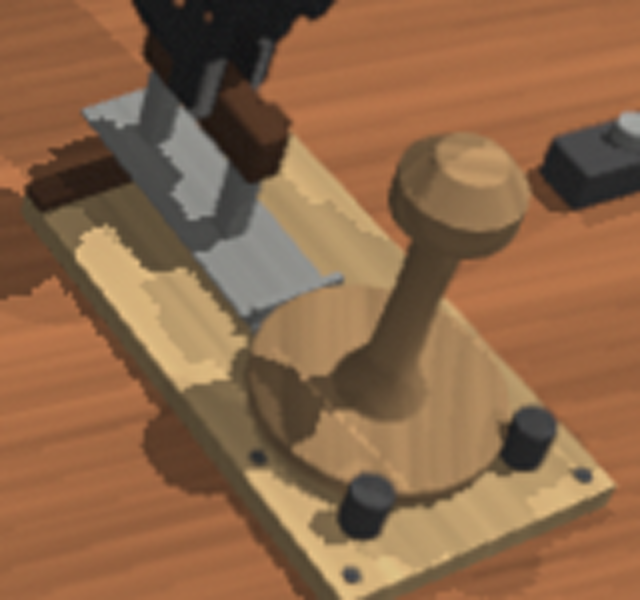

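View pics/t18.png

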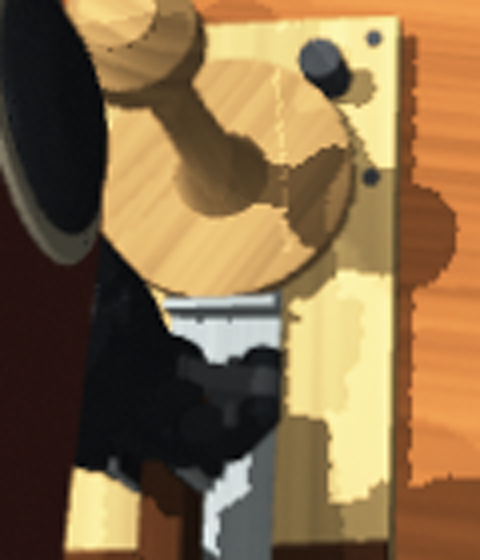

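Request:
send_rows:
  steps:
    - [0.001,0,-0.0001,0,0,0]
    - [0.001,0,0,0,0,0]
    - [0,0,0,0,0,0]

```text
time: 18.73
tool_pos: [0.5306, 0.2217, 0.0394]
tool_rot: [0.002, 0.997, 0.077, -0.027]
contact_force: [-9.9, -1.0, 5.4]
gripper_width: 0.19
```

```bash
python3 -c "
from h import *
go(None);tipnow()"
```

```text
t 18.73 pos [0.5306 0.2217 0.0394] yaw,nosedown,roll [8.88 3.13 0.01] F [-9.88 -0.95  5.38] M [-0.224  1.09   0.03 ] w 0.19
tip s,n,z [0.0419 0.     0.0118]
```

Request:
send_rows:
  steps:
    - [-0.0013,0,0,0,0,0]
    - [0,0,-0.001,0,0,0]
    - [-0.0005,0,-0.002,0,0,0]
    - [-0.0005,0,-0.002,0,0.3,0]
    - [-0.0005,0,-0.002,0,0.3,0]
    - [-0.0005,0,-0.002,0,0.3,0]
    - [0,0,0,0,0,0]

```text
time: 19.6
tool_pos: [0.5294, 0.2215, 0.0492]
tool_rot: [0.001, 0.997, 0.077, -0.017]
contact_force: [-0.1, -0.8, -2.5]
gripper_width: 0.198
```

```bash
python3 -c "
from h import *
go(None);tipnow()
im=manip.grab_frame('scene');cv2.imwrite('pics/s19.png',cv2.resize(im[180:330,390:550],None,fx=4,fy=4,interpolation=cv2.INTER_CUBIC)[:600])
go(None);tipnow()"
```

```text
t 19.60 pos [0.5294 0.2215 0.0492] yaw,nosedown,roll [ 8.87  1.96 -0.  ] F [-0.11 -0.78 -2.52] M [-0.012  0.212  0.029] w 0.198
tip s,n,z [ 0.0412 -0.      0.0249]
t 19.65 pos [0.5294 0.2215 0.0491] yaw,nosedown,roll [ 8.87  1.98 -0.  ] F [-0.02  0.4  -1.8 ] M [-0.045  0.213  0.022] w 0.195
tip s,n,z [ 0.0412 -0.      0.0247]
```

View pics/s19.png

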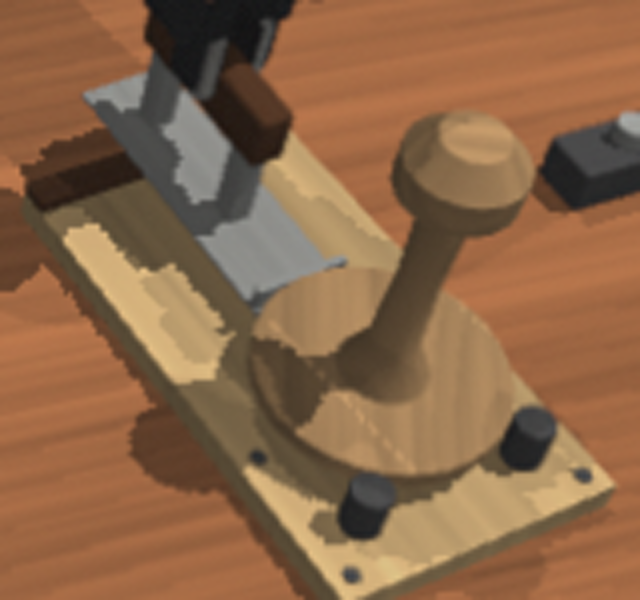

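Request:
send_rows:
  steps:
    - [0,0,-0.002,0,0.3,0]
    - [0,0,-0.004,0,0.5,0]
    - [-0.001,0,-0.006,0,0.5,0]
    - [-0.002,0,-0.006,0,0.4,0]
    - [-0.002,0,-0.006,0,0.3,0]
    - [-0.001,0,-0.004,0,0,0]
    - [0,0,-0.002,0,0,0]
    - [0,0,0,0,0,0]

```text
time: 20.65
tool_pos: [0.524, 0.2206, 0.0791]
tool_rot: [-0.0, 0.997, 0.077, 0.0]
contact_force: [-0.5, 0.7, -3.3]
gripper_width: 0.203
```

```bash
python3 -c "
from h import *
go(None);tipnow()
im=manip.grab_frame('scene');cv2.imwrite('pics/s20.png',im);cv2.imwrite('pics/s20c.png',cv2.resize(im[160:330,390:550],None,fx=4,fy=4,interpolation=cv2.INTER_CUBIC)[:600])
im=manip.grab_frame('top');cv2.imwrite('pics/t20.png',im)
go(None);tipnow()"
```

```text
t 20.65 pos [0.524  0.2206 0.0791] yaw,nosedown,roll [ 8.87 -0.02 -0.  ] F [-0.46  0.69 -3.31] M [0.005 0.262 0.017] w 0.203
tip s,n,z [ 0.0365 -0.0001  0.0605]
t 20.75 pos [0.5238 0.2205 0.0788] yaw,nosedown,roll [8.87 0.02 0.  ] F [-0.17  0.25 -3.12] M [-0.029  0.229  0.026] w 0.195
tip s,n,z [ 0.0362 -0.0001  0.06  ]
```

View pics/s20c.png

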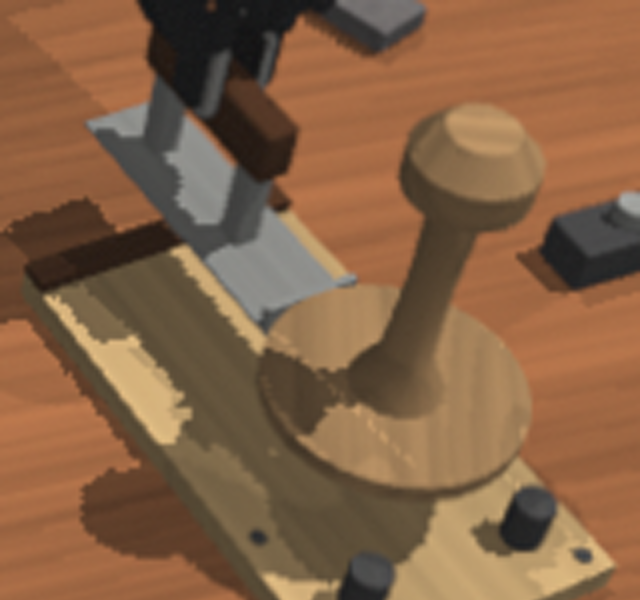

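View pics/t20.png

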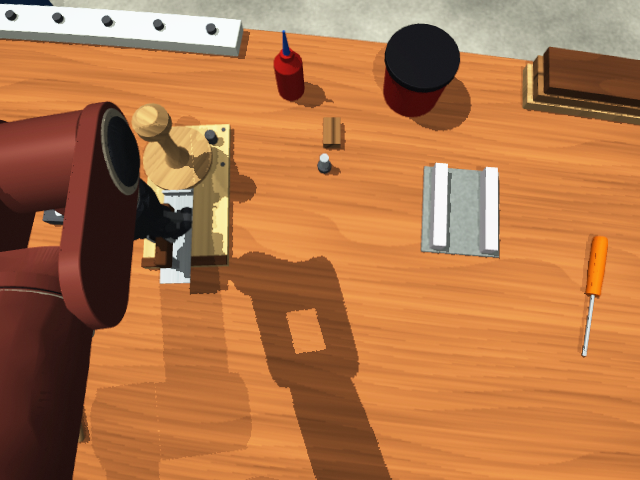

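```bash
python3 -c "
from h import *
im=cv2.imread('pics/t20.png');cv2.imwrite('pics/t20c.png',cv2.resize(im[95:295,120:250],None,fx=4,fy=4,interpolation=cv2.INTER_CUBIC)[:])
"
```

```text
(no output)
```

View pics/t20c.png

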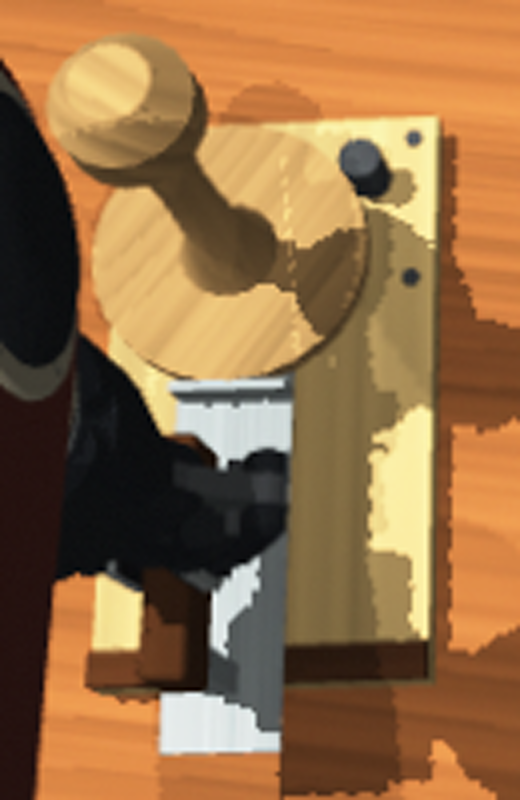

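```bash
python3 -c "
from h import *
np.set_printoptions(precision=4,suppress=True)
f=lambda p,x,y,s:(np.array(p,float)+.5)/s-.5+[x,y]
S=f([[487,130],[395,383],[87,125],[355,277]],390,160,4);T=f([[100,83],[230,250],[281,752],[173,382]],120,95,4)
r=tri(S,T);print(r)
a=np.radians(YAW);u=np.array([np.cos(a),np.sin(a)]);n=np.array([-u[1],u[0]])
d=r[0,:3]-r[1,:3];print('stem lean fwd,left deg',np.degrees(np.arctan2([d[:2]@u,d[:2]@n],d[2])),d[2])
s,X,e=st();print((r[:,:3]-s['tool_pos'])@X)
"
```

```text
[[0.6615 0.2431 0.2125 0.0007]
 [0.6605 0.2432 0.0754 0.001 ]
 [0.4674 0.1894 0.0631 0.002 ]
 [0.603  0.2541 0.0778 0.0017]]
stem lean fwd,left deg [ 0.4072 -0.0791] 0.13709409344257603
[[ 0.1395 -0.0011 -0.1338]
 [ 0.1386 -0.0013  0.0033]
 [-0.0605  0.0221  0.0157]
 [ 0.0835 -0.0209  0.0009]]
```

```bash
python3 -c "
from h import *
np.set_printoptions(precision=4,suppress=True)
for n,R in (('scene',(150,270,260,400)),('top',(410,150,510,265))):
  im=cv2.imread('pics/%s0.png'%n);x0,y0,x1,y1=R
  c=im[y0:y1,x0:x1].astype(int);m=((c.min(2)>190)).astype(np.uint8)
  k,l,s,ce=cv2.connectedComponentsWithStats(m)
  o=[i for i in range(1,k) if s[i,4]>200]
  q=[]
  for i in o:
    p=plane(n,ce[i]+[x0,y0],.036)[0];q.append(p);print(n,s[i],p)
  print('mid',np.mean(q,0), 'sep',np.linalg.norm(q[0]-q[1]))
"

```

```text
scene [ 68  27  24  62 658] [ 0.6673 -0.1833  0.036 ]
scene [ 14  47  20  57 654] [ 0.6744 -0.2671  0.036 ]
mid [ 0.6709 -0.2252  0.036 ] sep 0.08410407762913123
top [ 23  13  15  83 997] [ 0.6462 -0.1847  0.036 ]
top [ 76  17  12  83 980] [ 0.6501 -0.2691  0.036 ]
mid [ 0.6481 -0.2269  0.036 ] sep 0.08449480631319839
```

Request:
send_rows:
  steps:
    - [-0.0004,0.003,-0.003,0,0,0]
    - [-0.001,0.008,-0.004,0,0,0.2]
    - [-0.0016,0.013,-0.005,0,0,0.28]
    - [-0.0022,0.018,-0.005,0,0,0.28]
    - [-0.0025,0.02,-0.003,0,0,0.28]
    - [-0.0025,0.02,0,0,0,0.28]
    - [-0.0025,0.02,0,0,0,0.28]
    - [-0.0025,0.02,0,0,0,0.28]

```text
time: 21.75
tool_pos: [0.5255, 0.096, 0.0987]
tool_rot: [0.0, 0.998, 0.061, -0.0]
contact_force: [0.1, -0.4, -2.7]
gripper_width: 0.193
```

Request:
send_rows:
  steps:
    - [-0.0025,0.02,0,0,0,0.28]
    - [-0.0025,0.02,0,0,0,0.28]
    - [-0.0025,0.02,0,0,0,0.28]
    - [-0.0025,0.02,0,0,0,0.28]
    - [-0.0025,0.02,0,0,0,0.28]
    - [-0.0025,0.02,0,0,0,0.28]
    - [-0.0025,0.02,0,0,0,0.28]
    - [-0.0025,0.02,0,0,0,0.28]

```text
time: 22.75
tool_pos: [0.5221, -0.065, 0.0987]
tool_rot: [0.0, 0.999, 0.041, -0.0]
contact_force: [-0.3, -0.1, -2.3]
gripper_width: 0.191
```

Request:
send_rows:
  steps:
    - [-0.0025,0.02,0,0,0,0.28]
    - [-0.0025,0.02,0,0,0,0.28]
    - [-0.0025,0.02,0,0,0,0.28]
    - [-0.0022,0.018,0,0,0,0.28]
    - [-0.002,0.015,0,0,0,0.28]
    - [-0.0015,0.012,0,0,0,0.28]
    - [-0.001,0.008,0,0,0,0.28]
    - [-0.0005,0.004,0,0,0,0.28]

```text
time: 23.75
tool_pos: [0.5162, -0.1816, 0.0989]
tool_rot: [-0.0, 1.0, 0.022, 0.0]
contact_force: [0.4, 0.2, -2.8]
gripper_width: 0.192
```

```bash
python3 -c "
from h import *
go([.511,-.2329,.0977])"
```

```text
t 23.75 pos [ 0.5162 -0.1816  0.0989] yaw,nosedown,roll [ 2.49 -0.   -0.01] F [ 0.37  0.22 -2.78] M [-0.032  0.192 -0.046] w 0.192
tool-axes shift [-0.0074  0.0511  0.0012]
```

Request:
send_rows:
  steps:
    - [-0.0005,0.004,0,0,0,0.2]
    - [-0.001,0.009,0,0,0,0.15]
    - [-0.0015,0.011,0,0,0,0]
    - [-0.0015,0.011,0,0,0,0]
    - [-0.0014,0.009,0,0,0,0]
    - [-0.001,0.005,0,0,0,0]
    - [-0.0005,0.0021,0,0,0,0]
    - [0,0,0,0,0,0]

```text
time: 24.75
tool_pos: [0.5107, -0.2326, 0.0989]
tool_rot: [-0.0, 1.0, 0.019, 0.0]
contact_force: [0.1, -0.7, -2.6]
gripper_width: 0.196
```

```bash
python3 -c "
from h import *
go([.511,-.2329,.0977])
im=manip.grab_frame('scene');cv2.imwrite('pics/s21.png',im)
im=manip.grab_frame('top');cv2.imwrite('pics/t21.png',im);cv2.imwrite('pics/t21c.png',cv2.resize(im[120:290,390:540],None,fx=4,fy=4,interpolation=cv2.INTER_CUBIC)[:])
go(None)"
```

```text
t 24.75 pos [ 0.5107 -0.2326  0.0989] yaw,nosedown,roll [ 2.16 -0.   -0.01] F [ 0.08 -0.67 -2.63] M [-0.047  0.212 -0.002] w 0.196
tool-axes shift [0.0003 0.0004 0.0012]
t 24.85 pos [ 0.5108 -0.2324  0.0989] yaw,nosedown,roll [ 2.18  0.   -0.01] F [ 0.6  -0.85 -2.79] M [-0.018  0.211 -0.017] w 0.193
```

View pics/s21.png

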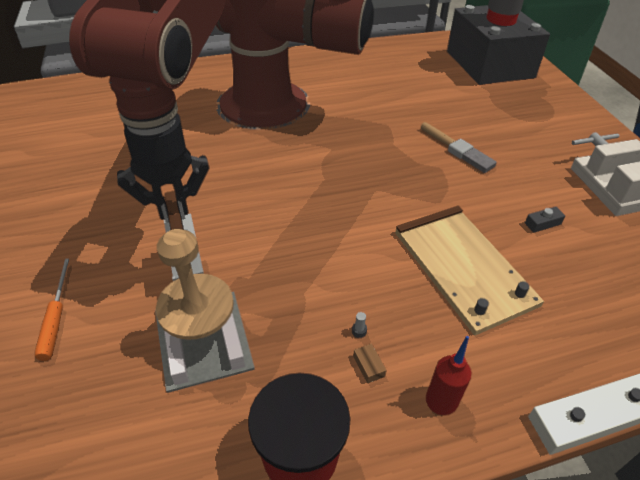

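View pics/t21c.png

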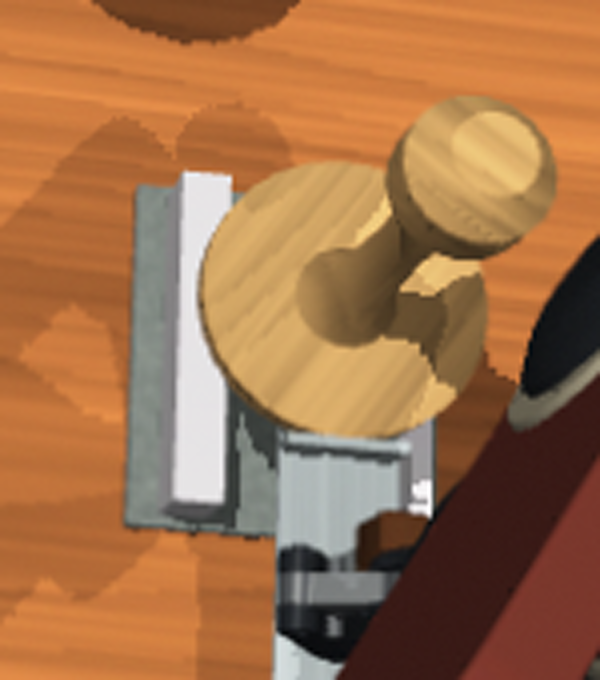

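```bash
python3 -c "
from h import *
np.set_printoptions(precision=4,suppress=True)
f=lambda p,x,y,s:(np.array(p,float)+.5)/s-.5+[x,y]
T=f([[343,300],[497,152]],390,120,4);print(plane('top',T,.0956));r=tri([[194.5,304],[177,238.5]],T);print(r)
# blade edges near heel
print(plane('top',f([[277,470],[408,480],[275,680]],390,120,4),.083))
"
```

```text
[[ 0.6477 -0.2237  0.0956]
 [ 0.7155 -0.281   0.0956]]
[[ 0.6489 -0.2244  0.0924  0.0005]
 [ 0.6518 -0.2264  0.2312  0.0041]]
[[ 0.5823 -0.2058  0.083 ]
 [ 0.5846 -0.2555  0.083 ]
 [ 0.5035 -0.2099  0.083 ]]
```

Request:
send_rows:
  steps:
    - [0,0,0.003,0,0,0]
    - [0,0,0.006,0,0,0]
    - [0,0,0.008,0,0,0]
    - [0,0,0.008,0,0,0]
    - [0,0,0.008,0,0,0]
    - [0,0,0.006,0,0,0]
    - [0,0,0.003,0,0,0]
    - [0,0,0.001,0,0,0]

```text
time: 25.85
tool_pos: [0.5108, -0.2326, 0.0558]
tool_rot: [-0.0, 1.0, 0.019, 0.0]
contact_force: [-0.3, -0.1, -3.2]
gripper_width: 0.193
```

Request:
send_rows:
  steps:
    - [0,0,0.001,0,0,0]
    - [0,0,0.001,0,0,0]
    - [0,0,0.001,0,0,0]
    - [0,0,0.001,0,0,0]
    - [0,0,0.001,0,0,0]
    - [0,0,0.001,0,0,0]
    - [0,0,0.001,0,0,0]
    - [0,0,0.001,0,0,0]

```text
time: 26.85
tool_pos: [0.5109, -0.2327, 0.048]
tool_rot: [0.0, 1.0, 0.019, 0.0]
contact_force: [-0.2, 0.6, -0.5]
gripper_width: 0.194
```

```bash
python3 -c "
from h import *
go(None)"
```

```text
t 26.85 pos [ 0.5109 -0.2327  0.048 ] yaw,nosedown,roll [ 2.16 -0.02  0.  ] F [-0.17  0.56 -0.49] M [-0.036  0.225 -0.017] w 0.194
```

Request:
send_rows:
  steps:
    - [0,0,0.001,0,0,0]
    - [0,0,0.001,0,0,0]
    - [0,0,0.002,0,0,0]
    - [0,0,0.002,0,0,0]
    - [0,0,0.001,0,0,0]
    - [0,0,0,0,0,0]

```text
time: 27.6
tool_pos: [0.5108, -0.2325, 0.0408]
tool_rot: [-0.0, 1.0, 0.019, 0.0]
contact_force: [-0.5, -0.1, -0.7]
gripper_width: 0.191
```

```bash
python3 -c "
from h import *
go(None)
im=manip.grab_frame('scene');cv2.imwrite('pics/s22.png',cv2.resize(im[180:400,100:300],None,fx=4,fy=4,interpolation=cv2.INTER_CUBIC)[200:800])
im=manip.grab_frame('top');cv2.imwrite('pics/t22.png',im);cv2.imwrite('pics/t22c.png',cv2.resize(im[130:280,390:540],None,fx=4,fy=4,interpolation=cv2.INTER_CUBIC)[:])
go(None)"
```

```text
t 27.60 pos [ 0.5108 -0.2325  0.0408] yaw,nosedown,roll [ 2.16 -0.   -0.01] F [-0.46 -0.11 -0.73] M [ 0.03   0.008 -0.056] w 0.191
t 27.70 pos [ 0.5108 -0.2326  0.041 ] yaw,nosedown,roll [ 2.16 -0.01  0.  ] F [ 0.8  -0.08 -1.2 ] M [-0.001  0.083  0.019] w 0.194
```

View pics/s22.png

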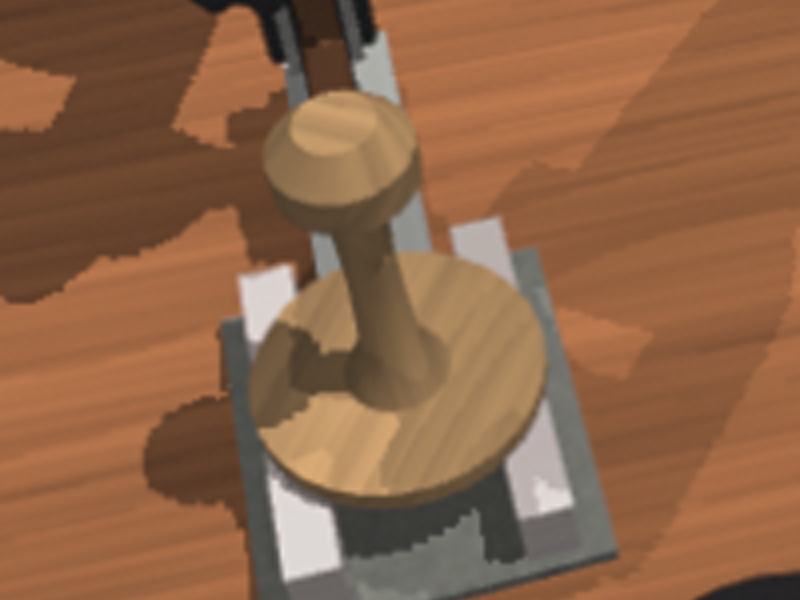

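View pics/t22c.png

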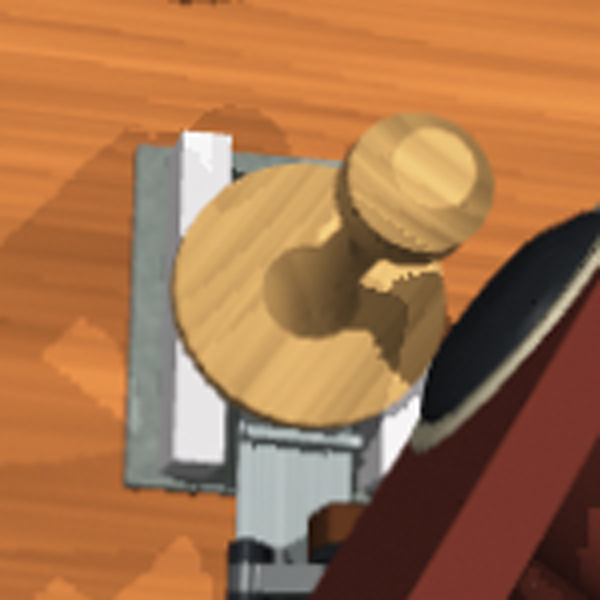

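Request:
send_rows:
  steps:
    - [0,0,0.002,0,0,0]
    - [0,0,0.002,0,0,0]
    - [-0.002,0,0,0,0,0]
    - [-0.005,0,0,0,0,0]
    - [-0.008,0,0,0,0,0]
    - [-0.012,0,0,0,0,0]
    - [-0.012,0,0,0,0,0]

```text
time: 28.58
tool_pos: [0.4708, -0.2341, 0.0369]
tool_rot: [-0.0, 1.0, 0.019, -0.0]
contact_force: [-0.5, -0.6, -1.5]
gripper_width: 0.194
```

```bash
python3 -c "
from h import *
go(None)
im=manip.grab_frame('scene');cv2.imwrite('pics/s23.png',cv2.resize(im[180:400,100:300],None,fx=3,fy=3,interpolation=cv2.INTER_CUBIC)[60:])
go(None)"
```

```text
t 28.57 pos [ 0.4708 -0.2341  0.0369] yaw,nosedown,roll [ 2.16  0.   -0.  ] F [-0.54 -0.56 -1.52] M [-0.017  0.048 -0.007] w 0.194
t 28.62 pos [ 0.4694 -0.2339  0.0366] yaw,nosedown,roll [ 2.14  0.1  -0.03] F [ 0.28 -0.71 -1.51] M [0.006 0.108 0.004] w 0.193
```

View pics/s23.png

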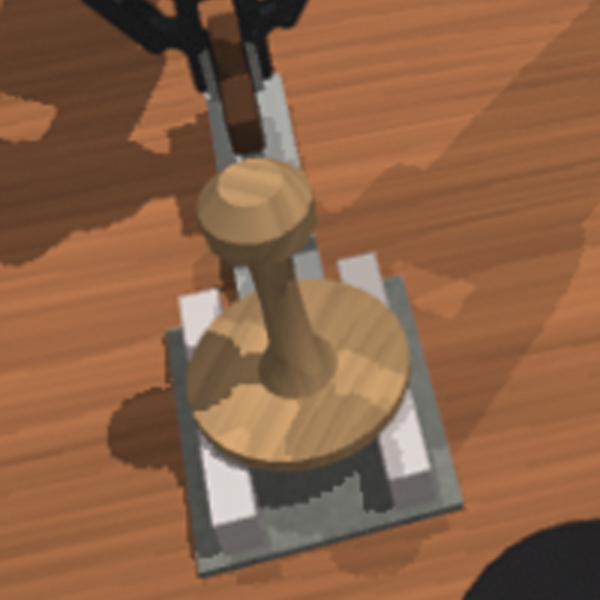

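Stand stays put while the blade leaves. Continue withdrawing.

Request:
send_rows:
  steps:
    - [-0.01,0,0,0,0,0]
    - [-0.015,0,0,0,0,0]
    - [-0.018,0,0,0,0,0]
    - [-0.018,0,0,0,0,0]
    - [-0.018,0,0,0,0,0]
    - [-0.015,0,0,0,0,0]
    - [-0.008,0,0,0,0,0]
    - [0,0,0,0,0,0]

```text
time: 29.62
tool_pos: [0.3696, -0.238, 0.037]
tool_rot: [0.0, 1.0, 0.019, 0.0]
contact_force: [0.9, 0.3, -1.7]
gripper_width: 0.195
```

Request:
send_rows:
  steps:
    - [0,0,0.006,0,0,0]
    - [0,0,0.006,0,0,0]
    - [0,0,0.002,0,0,0]
    - [0,0,0.001,0,0,0]
    - [0,0,0.001,0,0,0]
    - [0,0,0,0,0,0]

```text
time: 30.38
tool_pos: [0.3699, -0.238, 0.021]
tool_rot: [0.0, 1.0, 0.019, 0.0]
contact_force: [0.9, -0.3, -2.2]
gripper_width: 0.189
```

```bash
python3 -c "
from h import *
go(None)
im=manip.grab_frame('scene');cv2.imwrite('pics/s24.png',im[100:400,50:450])
go(None)"
```

```text
t 30.38 pos [ 0.3699 -0.238   0.021 ] yaw,nosedown,roll [ 2.16 -0.01  0.  ] F [ 0.92 -0.33 -2.22] M [ 0.088 -0.011 -0.047] w 0.189
t 30.43 pos [ 0.37   -0.238   0.0211] yaw,nosedown,roll [ 2.16 -0.02  0.01] F [-0.13 -0.14 -1.21] M [-0.077  0.055 -0.048] w 0.193
```

View pics/s24.png

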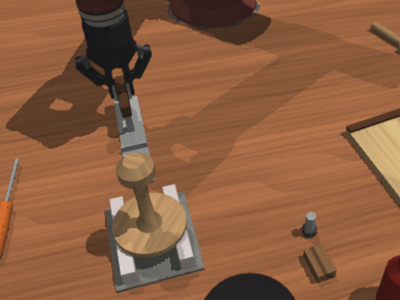

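Request:
send_rows:
  steps:
    - [0,0,0.001,0,0,0]
    - [0,0,0.0007,0,0,0]
    - [0,0,0.0005,0,0,0]
    - [0,0,0.0005,0,0,0]
    - [0,0,0,0,0,0]

```text
time: 31.05
tool_pos: [0.3699, -0.2379, 0.0188]
tool_rot: [-0.0, 1.0, 0.019, -0.0]
contact_force: [-2.8, 1.4, 4.3]
gripper_width: 0.195
```

```bash
python3 -c "
from h import *
go(None)"
```

```text
t 31.05 pos [ 0.3699 -0.2379  0.0188] yaw,nosedown,roll [ 2.17  0.01 -0.01] F [-2.8   1.38  4.3 ] M [0.344 0.534 0.013] w 0.195
```

Request:
send_rows:
  steps:
    - [0,0,-0.0003,0,0,0]
    - [0,0,0,0,0,0]
    - [0,0,0,0,0,0]
    - [0,0,0,0,0,0]
  grip: 0.5

```text
time: 31.55
tool_pos: [0.3699, -0.238, 0.0185]
tool_rot: [0.0, 1.0, 0.019, 0.0]
contact_force: [-0.3, -0.2, 0.7]
gripper_width: 0.494
```

Request:
send_rows:
  steps:
    - [0,0,-0.005,0,0,0]
    - [0,0,-0.015,0,0,0]
    - [0,0,-0.03,0,0,0]
    - [0,0,-0.04,0,0,0]
    - [0,0,-0.04,0,0,0]
    - [-0.02,0,-0.03,0,0,0]
    - [0,0,0,0,0,0]

```text
time: 32.42
tool_pos: [0.351, -0.2403, 0.183]
tool_rot: [0.003, 1.0, 0.018, 0.003]
contact_force: [0.4, -0.2, 0.2]
gripper_width: 0.498
```

```bash
python3 -c "
from h import *
go(None)
im=manip.grab_frame('scene');cv2.imwrite('pics/s25.png',im)
im=manip.grab_frame('top');cv2.imwrite('pics/t25.png',im)
go(None)"
```

```text
t 32.42 pos [ 0.351  -0.2403  0.183 ] yaw,nosedown,roll [ 2.11 -0.33  0.34] F [ 0.37 -0.2   0.18] M [0.065 0.017 0.021] w 0.498
t 32.52 pos [ 0.35   -0.2388  0.1789] yaw,nosedown,roll [ 2.14 -0.06  0.04] F [ 0.41  0.01 -0.45] M [-0.052  0.044  0.03 ] w 0.501
```

View pics/s25.png

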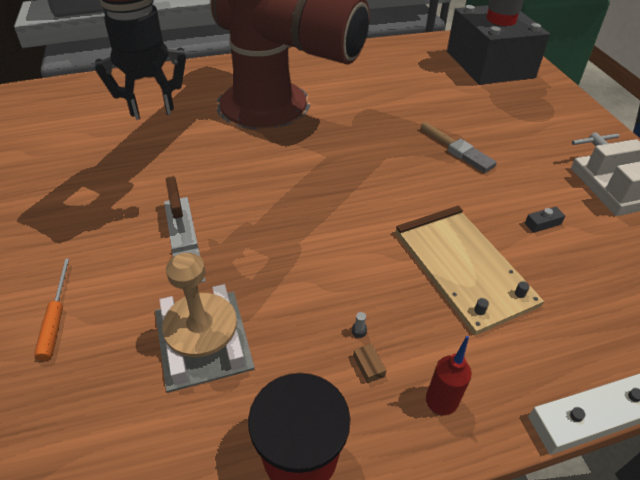

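View pics/t25.png

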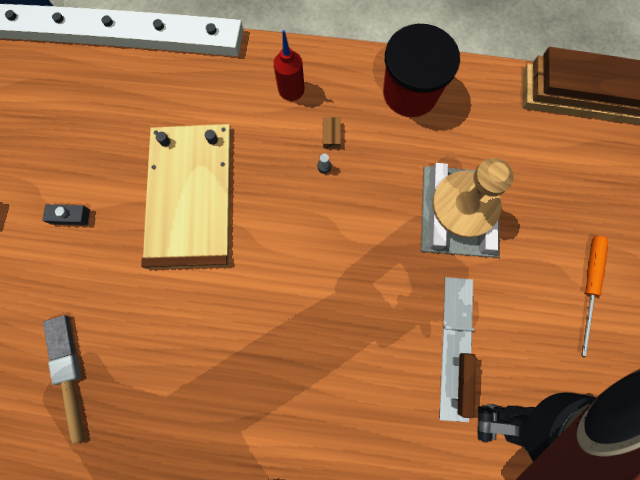

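```bash
python3 -c "
from h import *
np.set_printoptions(precision=4,suppress=True)
im=cv2.imread('pics/t25.png');cv2.imwrite('pics/t25c.png',cv2.resize(im[150:430,410:530],None,fx=3,fy=3,interpolation=cv2.INTER_CUBIC)[:840])
im=cv2.imread('pics/s25.png');cv2.imwrite('pics/s25c.png',cv2.resize(im[160:400,130:270],None,fx=3,fy=3,interpolation=cv2.INTER_CUBIC)[:840])
"
```

```text
(no output)
```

View pics/t25c.png

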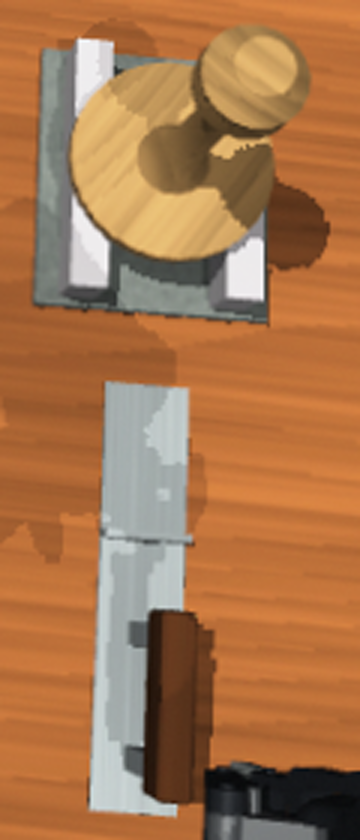

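View pics/s25c.png

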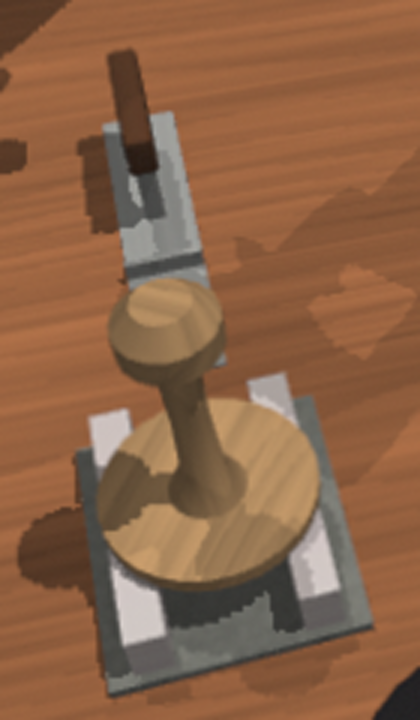

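```bash
python3 -c "
from h import *
np.set_printoptions(precision=4,suppress=True)
f=lambda p,x,y,s:(np.array(p,float)+.5)/s-.5+[x,y]
print('blade',plane('top',f([[106,381],[190,388],[90,809],[177,816]],410,150,3),.002))
print('handle top',plane('top',f([[150,611],[195,611],[147,800],[190,802]],410,150,3),.073))
T=f([[172,161],[266,65]],410,150,3);S=f([[209,491],[160,304]],130,160,3)
print(plane('top',T,.048));r=tri(S,T);print(r)
"
```

```text
blade [[ 0.5341 -0.2086  0.002 ]
 [ 0.5358 -0.2551  0.002 ]
 [ 0.3094 -0.2171  0.002 ]
 [ 0.3108 -0.2628  0.002 ]]
handle top [[ 0.4129 -0.2207  0.073 ]
 [ 0.4153 -0.2425  0.073 ]
 [ 0.3254 -0.2257  0.073 ]
 [ 0.3266 -0.2462  0.073 ]]
[[ 0.6488 -0.2251  0.048 ]
 [ 0.7102 -0.274   0.048 ]]
[[ 0.6497 -0.225   0.0458  0.0013]
 [ 0.6503 -0.2249  0.1869  0.001 ]]
```

Request:
send_rows:
  steps:
    - [0,0,0,0,0,0]
    - [0,0,0,0,0,0]

```text
time: 32.78
tool_pos: [0.3496, -0.2381, 0.1772]
tool_rot: [-0.001, 1.0, 0.019, -0.001]
contact_force: [-0.1, -0.4, 0.2]
gripper_width: 0.502
```

```bash
python3 -c "
from plant import manip
print(manip.job_done(), manip.state()['time'])"
```

```text
the job is handed in; nothing more can be done
the job is handed in; nothing more can be done
```

The stand is on the curing rack and the lifter is lying on the bare bench. I handed the job in at about 33 s of the 69 s allowed; no verdict is reported.

I gripped the lifter by its handle, dipped the blade over the strip and slid it under the foot. The foot moved back to the dogs and climbed to the heel. I then carried the stand across, lowered it onto both bearers, drew the blade out and laid the lifter down.

**Last checks, from both cameras:**
- **Stand:** it stands at about (0.649, -0.225) m, within about 2 mm of the rack's middle. It looks upright, with the head directly over the foot to within about 1 mm.
- **Lifter:** it lies clear of the rack by about 40 mm. The blade measures 225 x 46 mm on the bench plane, which fits it lying flat.
- **Bystanders:** all the ones in view look unmoved in the images; I did not measure them.
- **Forces:** the highest wrist force I read while inserting was about 11 N, against the 25 N limit.

**Readings that disagreed:**
- **Fingertips:** the camera showed them about 20–30 mm higher than the reported tool position suggests. I set the grasp height by the picture, and the handle was held firmly.
- **Board height:** the camera gave about 15.5–18 mm, but contact came at about 13 mm by the reported tool position. I went by touch.

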